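# Hook out the drying tray

## Robot

A 6-joint arm with a two-finger parallel gripper is mounted at the origin on the work surface. World frame = base frame: x ahead of the robot, y to its left, z up, the work surface at z = 0. Lengths are in m, angles in rad, forces in N, time in s.
With the tool pointing down it reaches from about 0.35 to 0.975 m from the base axis. Payload 4.9 kg.
Tool frame: the origin (TCP) lies midway between the tips of the shut fingers; the grasp point (between the pads) lies 19 mm behind it; z points along the fingers, y is the direction in which the jaws open and shut (so a half turn about z gives the same grasp; the last joint's range is limited). The gripper opens to 85 mm and grips with 20 to 120 N. Pads are 22 mm wide; open, the fingers measure 114 mm over their backs; the gripper's body (76 mm by 85 mm) begins 54 mm behind the grasp point. The pads swing forward as they close: fully open they stand 13 mm farther back than shut.
Start: joints at [1.111, 0.053, 1.613, -0, 1.476, -0.119], TCP at [0.209, 0.589, 0.231] pointing down, gripper open.
Joint ranges: [-3.01, 3.01], [-1.01, 2.22], [0.06, 2.58], [-1.02, 4.17], [0.09, 2.62], [-3.14, 3.14]. Speed limits (rad/s): [2.57, 2.57, 3.14, 3.14, 3.14, 3.14].

## Interface

Orientations are given as a unit quaternion [w, x, y, z].
In Python, from plant import state, grab_frame, camera_info, job_done, cut_out gives the robot as it stands.
- The arm moves only by the tool step_arm, never from a script. Its argument "moves" is a list of rows, each a list of 7 numbers: the shift along the tool's x, y, z in m, then the turn, a rotation vector about the tool's x, y, z in rad, then the finger opening in m, from 0 to 0.0854. A call has 1 to 8 rows; each row shifts and turns the commanded pose from where the row before left it, along the tool's axes as they then stand; what a row does not reach is not made up. A row lasts 1/10 s, in which the tool goes at most 50 mm and 8.59 degrees, less where a joint would pass 70% of its speed; a pose out of reach is approached as far as the arm can. A call is refused whole if a number of a shift passes 0.05 or a number of a turn 0.15, either way. A call with a gripper value outside its range is refused whole. The fingers move at their own pace and stop on an object; the grip force is fixed at half the most. Time passes only in rows, so rows that do not move let the fingers close. It gives the time, the measured TCP pose, the force and the opening at its end, in the units of the state.
- state(): the state, without advancing time (a new reading comes with each control period).
- grab_frame(name): name is "scene" or "side" or "wrist"; returns (picture, depth): 400x640x3 uint8, red, green, blue; 400x640 float32, m along the optical axis (not along the pixel's ray), 0 where there is no reading.
- camera_info(name): a dict with "intrinsics" (3x3 intrinsics, pixels), "world_from_camera" (4x4, takes a point from camera to world coordinates). Camera axes: x right, y down, z forward; pixel columns grow to the right and rows downward; lengths in m; the calibration is good to about 2 mm. A picture is of the moment at which its call begins: read the wrist's pose just before it. camera_info takes no time and is no camera call; for the wrist camera it gives the pose at the moment of the call.
- job_done(): hands the job in, once; it reports no verdict.
Trained networks look in the newest picture that a camera, given by its name, has taken for a name from the list of things; names that differ only in an ending like _2 or _b are one class to them, and where a whole thing is asked for, a point or a joint stands for the part that bears it (a point fixed in the world has none). Each returns a list of dicts, best first, with "conf" (0 to 1); they miss things now and then, are a little off and sometimes report something else, mostly with a low value. They report only what shows in the picture. A call takes as long as a camera call. They do not tell look-alikes from the thing itself.
- cut_out(camera, query): "mask" (400x640 bool, what is visible of it) and "point" ([column, row] in pixels, amid what is visible of it).
The state is a dict: "time": time; "joint_pos": joint angles; "joint_vel": joint speeds; "joint_efforts": joint torques, N m; "tool_pos": TCP position; "tool_rot": TCP orientation; "contact_force": force on the tool from outside, world axes, zero at the start; "ft_torque": the same for the moment, N m; "gripper_width": opening from 0.0 (shut) to 1.0 (fully open).
Only numpy, scipy, OpenCV 4.12 (cv2) and the standard library are available. Lean on these libraries where they do the work, as an engineer would, in place of code of your own. Each camera call takes 0.05 s, during which the arm holds its last target.

## Task

Take the hook from its rest, drop its tip into the drying tray's finger hole and draw the tray out until it bears on its hidden stop; lean on the stop with about 12 N for a moment, never over 20 N. Unhook, leave the tray out, and lay the hook back in its rest as it lay. Touch the tray with nothing but the hook (its gilding is wet) and leave the flacon and the bowl alone.

Things in the scene. Friction and masses are not known exactly. Their poses are not given: they have to be found in the camera images.
- cabinet: Fixed low brown wooden cabinet, 240 deep x 150 wide x 119 mm high. Origin: centre of its underside, on the bench; +x points inward, away from its mouth (the face at x = -120 mm), z up. Its one open slot, 124 mm wide, floor 66 and ceiling 105 mm above the bench, holds the tray.
- tray: Loose plywood tray, 210 long x 120 wide x 34 mm high, in the slot with 2 mm of play each side and 5 mm above; 0.15 to 0.31 kg. Origin: centre of its underside; axes as the cabinet's; it comes out along -x. It starts 8 to 22 mm ajar (x = -8 to -22 mm in the cabinet's frame) and slides with a drag of a few N at most.
- tray_hole (a point): Centre of the finger hole, on the top face of the flat steel tongue at the tray's front, 84 mm above the bench. Tongue 6 mm thick, 50 wide, 45 mm long; the round hole is 15 mm across, right through, centre 27 mm in front of the tray's front wall, 10 mm of steel outside it. Free space below. Axes as the tray's.
- hook: Hook tool, 0.09 kg: pale wooden handle 110 x 18 x 18 mm, then a 7 mm round steel rod from the handle's end, level along +x, bent straight down at x = 125 mm. Origin: middle of the handle; x towards the bent end, z up. Starts lying in its rest, origin 47 mm above the bench. Grasp the handle's middle from above, across its width.
- hook_tip (a point): The rounded lower end of the bent rod: 125 mm ahead of and 31.5 mm below the middle of the handle; the down-turned part is straight and 7 mm thick. Axes as the hook's.
- rest: Fixed dark wooden rest: plate 120 x 60 x 8 mm, two forked posts at x = -42 and +42 mm, 10 mm thick, 74 mm free between them for fingers. Forks carry the handle's underside 38 mm above the bench, are 22 mm wide inside flaring to 30, prongs 14 mm high. Origin: centre of the underside; x as the lying hook's x. The hook lies centred over it.
- flacon: Bystander: loose brass flacon, 50 x 30 x 75 mm, origin at the centre of its underside. Leave it alone.
- bowl: Bystander: loose white bowl, 70 mm across, 30 mm high, origin at the centre of its underside. Leave it alone.
- mouth (a point): Middle of the slot's floor at the cabinet's mouth; axes as the cabinet's. A rigid stop bar hidden inside under the ceiling ends the tray's travel, at another place each time: tray origin between 52 and 100 mm out, i.e. at x = -52 to -100 mm in the cabinet's frame. It can only be felt: the pull climbs steeply there.
Things that resemble listed ones, but are neither listed nor needed, are in the scene too. Leave any blue look-alike of the rest alone.

How it is judged:
By the outcome, as a careful person would: the job done as asked, in the order asked, and still so for the second after the job is handed in, with the robot touching nothing.
It also fails if it takes over 64 s, if anything falls off the work surface, if the arm or the gripper's body presses on something with over 40 N, if the wrist force passes 120 N, or if a joint passes its speed limit or range.

## Working session

There is one attempt and no reset: what is moved stays moved. The work goes in short steps, Python scripts to look and compute and a tool call to move; the robot and the scene stay as the last step left them, time stands still between calls to the robot, and variables do not carry over. Pictures are saved under pics/ and viewed, and the job is handed in when it is done.

Besides the shell and the picture viewer there is one more tool, called after "Emit:" in YAML: its name, and indented under it one key for each argument. step_arm: Moves the arm, as the interface text tells. Its arguments: {"type":"object","properties":{"moves":{"type":"array"}},"required":["moves"]}

```bash
ls; mkdir -p pics; python3 - <<'E'
from plant import *
import cv2,json
s=state();print({k:(v if not hasattr(v,'tolist') else v.tolist()) for k,v in s.items()})
for c in("scene","side"):
    p,d=grab_frame(c);cv2.imwrite(f"pics/{c}0.png",p[:,:,::-1])
    i=camera_info(c);print(i)
E
```

```text
pics
{'time': 0.0, 'joint_pos': [1.1110200395407257, 0.05341125146179041, 1.6142722626184363, -3.268640597044592e-06, 1.4760272159494428, -0.1189927121123222], 'joint_vel': [0.0015505037150935579, -0.00015206242416919674, -2.213490825488584e-05, 0.0007709654271455301, 0.0004392279050579017, -0.00025400399635187604], 'joint_efforts': [0.00022549218556378037, -39.367496967315674, -37.01773524284363, -4.551489723780833e-05, 0.007001527264947072, -3.829836714430712e-05], 'tool_pos': [0.20860936790805426, 0.588498343018563, 0.230042296475273], 'tool_rot': [-0.0003006504232533995, 0.16956822673360633, 0.9855178815821871, -0.0010154671346398563], 'contact_force': [-0.46855251998751574, 0.24956510987990604, 0.4337429030437832], 'ft_torque': [0.022939504039827877, -0.03355739842769314, -0.008595112656019402], 'gripper_width': 1.0004880591878627}
{'intrinsics': array([[408.61892721,   0.        , 322.53504138],
       [  0.        , 408.61892721, 200.99154363],
       [  0.        ,   0.        ,   1.        ]]), 'world_from_camera': array([[-0.03693829,  0.62273584, -0.78155975,  1.36233056],
       [ 0.99925925,  0.0314649 , -0.02215647, -0.01693368],
       [ 0.01079407, -0.78179923, -0.62343681,  0.86499913],
       [ 0.        ,  0.        ,  0.        ,  1.        ]])}
{'intrinsics': array([[427.25355524,   0.        , 321.12903053],
       [  0.        , 427.25355524, 194.68504388],
       [  0.        ,   0.        ,   1.        ]]), 'world_from_camera': array([[ 0.93393089, -0.23146554,  0.27239088,  0.12008794],
       [-0.35735473, -0.62251386,  0.6962572 , -0.74131631],
       [ 0.00840755, -0.74759628, -0.66410023,  0.73521461],
       [ 0.        ,  0.        ,  0.        ,  1.        ]])}
```

View pics/scene0.png

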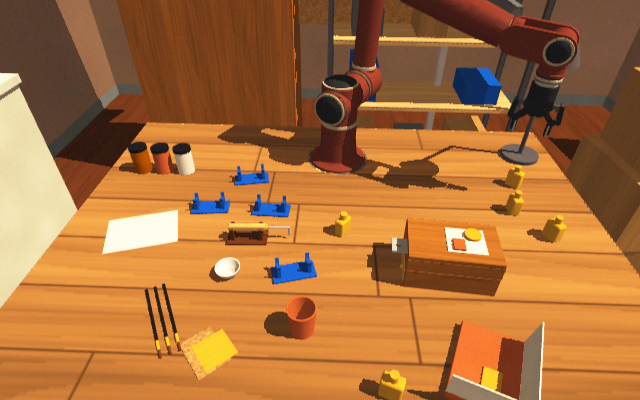

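View pics/side0.png

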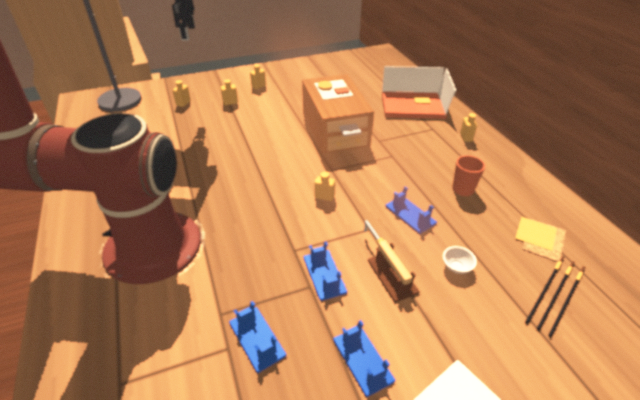

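Dark rest with the hook: scene (250,232). Blue look-alike rests: (252,178), (210,206), (271,209), (293,271). Cabinet is at (450,255) with the tongue at (398,245), and the mouth faces world -y. I'll measure these next.

```bash
cat > h.py <<'E'
import numpy as np,cv2
from plant import *
def cloud(c,d,info=None):
    i=info or camera_info(c);K=i["intrinsics"];T=i["world_from_camera"]
    v,u=np.mgrid[0:400,0:640]
    P=np.stack([(u-K[0,2])/K[0,0]*d,(v-K[1,2])/K[1,1]*d,d],-1)
    W=P@T[:3,:3].T+T[:3,3]; W[d==0]=np.nan
    return W
E
python3 - <<'E'
from h import *
for c in("scene","side"):
    p,d=grab_frame(c);W=cloud(c,d);np.save(f"{c}W.npy",W);cv2.imwrite(f"pics/{c}1.png",p[:,:,::-1])
    for q in("cabinet","tray","tray_hole","hook","hook_tip","rest","flacon","bowl","mouth"):
        for r in cut_out(c,q)[:4]:
            m=r["mask"];X=W[m];X=X[~np.isnan(X[:,0])]
            pt=np.array(r["point"]);w=W[int(pt[1]),int(pt[0])]
            print(c,q,round(r["conf"],2),pt.round(),w.round(4),m.sum(), X.min(0).round(3) if len(X) else'',X.max(0).round(3) if len(X) else '')
            if r is cut_out: pass
    print(state()["time"])
    cv2.imwrite(f"pics/{c}hook.png",cv2.resize(p[180:290,170:320] if c=="scene" else p[200:320,300:480],None,fx=5,fy=5,interpolation=2)[:,:,::-1])
    cv2.imwrite(f"pics/{c}cab.png",cv2.resize(p[200:310,360:520] if c=="scene" else p[60:210,280:440],None,fx=4.5 if c=="scene" else 4,fy=4.5 if c=="scene" else 4,interpolation=2)[:,:,::-1])
E
```

```text
scene cabinet 0.7 [450. 258.] [0.6417 0.2806 0.1208] 6766 [ 0.35   0.174 -0.001] [0.662 0.43  0.134]
scene tray 0.68 [400. 248.] [0.5712 0.1712 0.0839] 219 [0.474 0.148 0.   ] [0.588 0.192 0.089]
scene tray 0.58 [341. 222.] [0.4477 0.013  0.0576] 305 [ 0.354 -0.005  0.001] [0.455 0.043 0.079]
scene tray_hole 0.78 [400. 242.] [0.5491 0.1708 0.0848] 175 [0.474 0.151 0.   ] [0.588 0.192 0.089]
scene hook 0.89 [249. 225.] [ 0.4735 -0.2579  0.0568] 266 [ 0.42 -0.32  0.  ] [ 0.487 -0.138  0.06 ]
scene hook_tip 0.81 [253. 224.] [ 0.4683 -0.2495  0.0604] 339 [ 0.398 -0.32   0.   ] [ 0.489 -0.138  0.062]
scene hook_tip 0.56 [401. 245.] [0.555  0.1736 0.0792] 211 [0.474 0.151 0.   ] [0.588 0.192 0.089]
scene rest 0.7 [274. 209.] [ 0.3323 -0.2055  0.0074] 551 [ 0.268 -0.275 -0.002] [ 0.372 -0.151  0.055]
scene rest 0.66 [248. 178.] [ 0.1689 -0.3244  0.008 ] 456 [ 0.095 -0.375 -0.003] [ 0.207 -0.247  0.056]
scene rest 0.63 [290. 267.] [ 0.5848 -0.1304  0.0082] 819 [ 0.55  -0.18  -0.002] [ 0.643 -0.056  0.055]
scene rest 0.63 [211. 207.] [ 0.3315 -0.4178  0.0066] 552 [ 0.251 -0.487 -0.002] [ 0.37
[... 845 characters left out ...]
 360.] [ 0.326  -0.4195  0.0088] 2365 [ 0.296 -0.48  -0.002] [ 0.374 -0.344  0.055]
side rest 0.72 [323. 272.] [ 0.3313 -0.2116  0.0087] 1495 [ 0.303 -0.276 -0.002] [ 0.372 -0.131  0.055]
side rest 0.68 [412. 213.] [ 0.6008 -0.1187  0.0079] 1049 [ 0.557 -0.183 -0.002] [ 0.646 -0.053  0.058]
side rest 0.61 [390. 277.] [ 0.4584 -0.274   0.0095] 1212 [ 0.437 -0.331 -0.002] [ 0.519 -0.181  0.058]
side flacon 0.63 [324. 187.] [0.4177 0.0073 0.0452] 468 [ 0.401 -0.007  0.002] [0.452 0.104 0.078]
side bowl 0.93 [457. 256.] [ 0.6238 -0.277   0.0154] 692 [ 0.579 -0.33  -0.001] [ 0.667 -0.239  0.034]
side mouth 0.59 [333. 110.] [0.5307 0.2321 0.1191] 3935 [ 0.487  0.146 -0.002] [0.764 0.651 0.135]
1.1
```

View pics/scenehook.png

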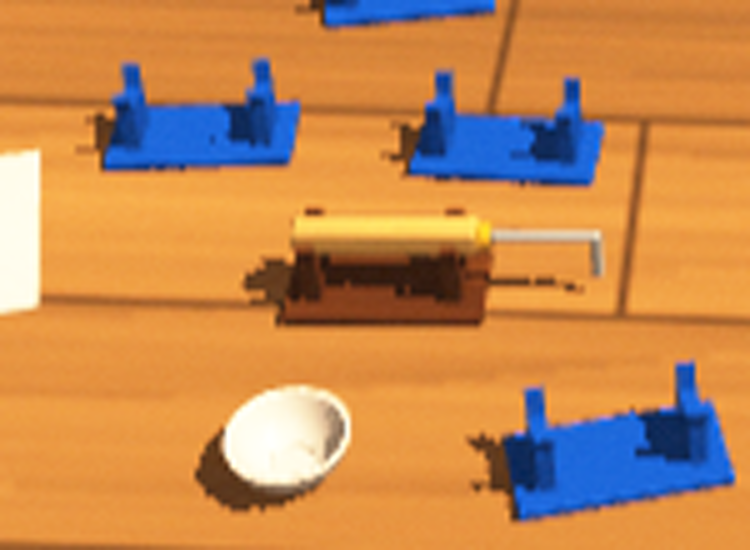

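View pics/scenecab.png

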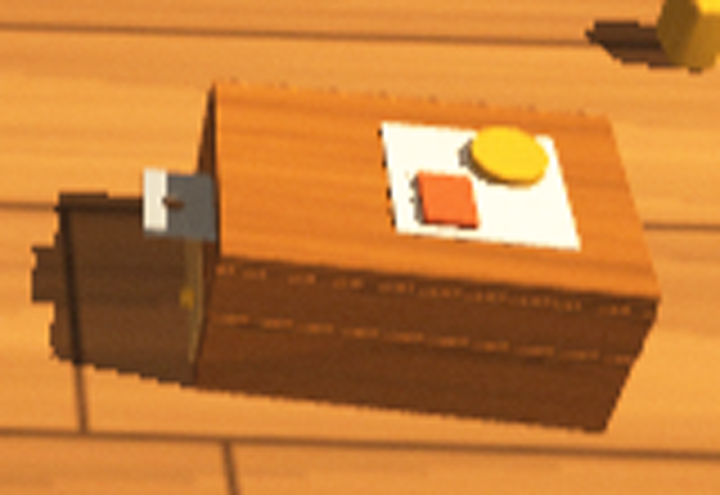

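View pics/sidecab.png

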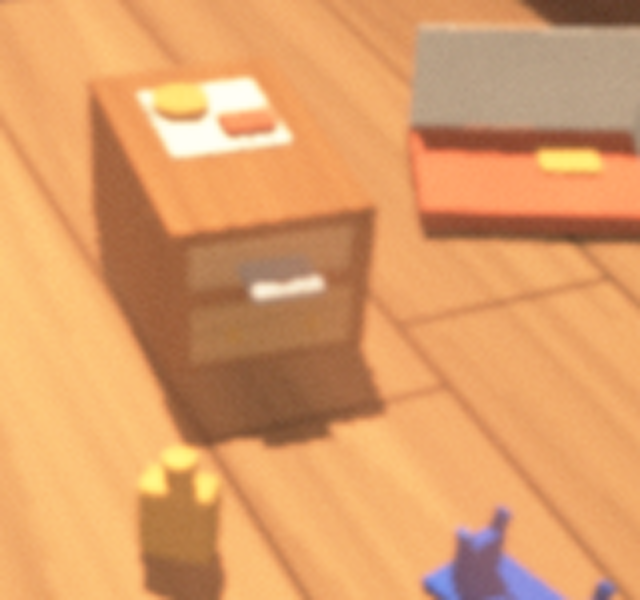

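```bash
python3 - <<'E'
from h import *
S=[np.load(f"{c}W.npy") for c in("scene","side")]
for n,W in zip(("scene","side"),S):
    X=W.reshape(-1,3);X=X[~np.isnan(X[:,0])]
    # cabinet top
    t=X[(abs(X[:,2]-.119)<.004)&(X[:,0]>.43)&(X[:,0]<.7)&(X[:,1]>.13)&(X[:,1]<.5)]
    r=cv2.minAreaRect((t[:,:2]*1000).astype(np.float32));print(n,"cabtop",r,cv2.boxPoints(r).round(1).tolist(),np.median(t[:,2]))
    t=X[(abs(X[:,2]-.084)<.004)&(X[:,0]>.45)&(X[:,0]<.7)&(X[:,1]>.1)&(X[:,1]<.188)]
    r=cv2.minAreaRect((t[:,:2]*1000).astype(np.float32));print(n,"tongue",r,cv2.boxPoints(r).round(1).tolist(),np.median(t[:,2]))
    t=X[(abs(X[:,2]-.056)<.004)&(X[:,0]>.43)&(X[:,0]<.52)&(X[:,1]>-.36)&(X[:,1]<-.19)]
    r=cv2.minAreaRect((t[:,:2]*1000).astype(np.float32));print(n,"handle",len(t),r,cv2.boxPoints(r).round(1).tolist(),np.median(t[:,2]),t.mean(0))
    t=X[(abs(X[:,2]-.05)<.006)&(X[:,0]>.43)&(X[:,0]<.52)&(X[:,1]>-.193)&(X[:,1]<-.08)]
    print("rod",len(t),t.mean(0) if len(t) else'',t.max(0) if len(t) else '')
    t=X[(abs(X[:,2]-.008)<.003)&(X[:,0]>.4)&(X[:,0]<.54)&(X[:,1]>-.36)&(X[:,1]<-.17)]
    r=cv2.minAreaRect((t[:,:2]*1000).astype(np.float32));print(n,"plate",len(t),r)
E
```

```text
scene cabtop ((573.6170043945312, 306.8489685058594), (240.94287109375, 155.22389221191406), 84.6037368774414) [[485.0, 194.1999969482422], [639.5999755859375, 179.60000610351562], [662.2000122070312, 419.5], [507.70001220703125, 434.1000061035156]] 0.12058238599541349
scene tongue ((586.0807495117188, 167.98179626464844), (39.95507049560547, 103.15786743164062), 88.92938995361328) [[534.0999755859375, 149.0], [637.2999877929688, 147.0], [638.0, 187.0], [534.9000244140625, 188.89999389648438]] 0.08523816953562674
scene handle 184 ((470.3326416015625, -263.42657470703125), (40.63186264038086, 115.83879089355469), 3.5263092517852783) [[446.5, -206.89999389648438], [453.6000061035156, -322.5], [494.20001220703125, -320.0], [487.0, -204.39999389648438]] 0.05619467236377379 [ 0.47227528 -0.26308485  0.05606933]
rod 38 [ 0.46809713 -0.16453456  0.04981621] [ 0.47174316 -0.14049067  0.05307727]
scene plate 399 ((488.428955078125, -250.26666259765625), (95.85179138183594, 156.97079467773438), 0.6588603258132935)
side cabtop ((573.94287109375, 306.2209167480469), (245.48011779785156, 151.9682
[... 302 characters left out ...]
13671875) [[532.9000244140625, 146.89999389648438], [636.9000244140625, 145.39999389648438], [637.5, 187.1999969482422], [533.5999755859375, 188.8000030517578]] 0.08473751200389545
side handle 432 ((470.2420959472656, -262.7063293457031), (38.625328063964844, 118.90158081054688), 1.4231632947921753) [[449.5, -203.8000030517578], [452.3999938964844, -322.6000061035156], [491.0, -321.70001220703125], [488.1000061035156, -202.8000030517578]] 0.05638360818356686 [ 0.46841526 -0.26816453  0.05609442]
rod 63 [ 0.4651506  -0.16577073  0.05023802] [ 0.47012292 -0.14054192  0.05380598]
side plate 723 ((469.19573974609375, -269.5368347167969), (60.91282272338867, 120.3084487915039), 2.195617437362671)
```

The hook lies in the only dark rest (crop 395,265), so that one fits; the blue ones don't. The tongue's hole is at crop (172,202) in the cabinet view. Next I'll check the wrist camera's mounting and plan the swing.

```bash
cat >> h.py <<'E'
from scipy.spatial.transform import Rotation as R
def T():
    s=state();q=s["tool_rot"];return np.array(s["tool_pos"]),R.from_quat([q[1],q[2],q[3],q[0]]).as_matrix(),s
def target(yaw):  # tool x heading yaw (deg), z down
    c,s_=np.cos(np.radians(yaw)),np.sin(np.radians(yaw))
    return np.array([[c,s_,0],[s_,-c,0],[0,0,-1.]])
def plan(pos,yaw,n=None):
    p,M,s=T();dp=np.array(pos)-p
    Rt=target(yaw);rv=R.from_matrix(M.T@Rt).as_rotvec()
    k=n or int(max(np.ceil(np.linalg.norm(dp)/.045),np.ceil(np.linalg.norm(rv)/.14),1))
    print("t",round(s["time"],2),"at",p.round(4),"F",np.array(s["contact_force"]).round(2),"w",round(s["gripper_width"],3),"| now-frame shift",(M.T@dp).round(4),"target-frame shift",(Rt.T@dp).round(4),"rotvec",rv.round(4),"n",k)
    # rows: rotate steadily while moving straight
    st=R.from_rotvec(rv/k).as_matrix();Mi=M.copy()
    for i in range(k):
        sh=Mi.T@(dp/k); Mi=Mi@st
        print((sh).round(3).tolist()+(rv/k).round(3).tolist())
E
python3 - <<'E'
from h import *
i=camera_info("wrist");print(i)
p,M,s=T();C=i["world_from_camera"];print("cam in tool",(M.T@(C[:3,3]-p)).round(4),(M.T@C[:3,:3]).round(3))
plan([.50,.16,.30],86)
E
```

```text
{'intrinsics': array([[337.53109253,   0.        , 319.22519565],
       [  0.        , 337.53109253, 196.18385118],
       [  0.        ,   0.        ,   1.        ]]), 'world_from_camera': array([[ 3.35125390e-01,  8.92263267e-01,  3.02584262e-01,
         1.31855137e-01],
       [ 9.42173197e-01, -3.17099711e-01, -1.08431732e-01,
         6.16813185e-01],
       [-8.00269535e-04,  3.21425008e-01, -9.46934699e-01,
         3.73289425e-01],
       [ 0.00000000e+00,  0.00000000e+00,  0.00000000e+00,
         1.00000000e+00]])}
cam in tool [ 0.0819  0.0004 -0.142 ] [[-0.001 -0.947 -0.321]
 [ 1.    -0.001 -0.001]
 [ 0.001 -0.321  0.947]]
t 1.1 at [0.2089 0.589  0.2313] F [-0.   -0.32 -0.38] w 1.002 | now-frame shift [-0.4178 -0.3071 -0.0687] target-frame shift [-0.4077  0.3203 -0.0687] rotvec [ 0.     -0.      1.2998] n 12
[-0.035, -0.026, -0.006, 0.0, -0.0, 0.108]
[-0.037, -0.022, -0.006, 0.0, -0.0, 0.108]
[-0.04, -0.018, -0.006, 0.0, -0.0, 0.108]
[-0.041, -0.013, -0.006, 0.0, -0.0, 0.108]
[-0.042, -0.009, -0.006, 0.0, -0.0, 0.108]
[-0.043, -0.004, -0.006, 0.0, -0.0, 0.108]
[-0.043, 0.001, -0.006, 0.0, -0.0, 0.108]
[-0.043, 0.005, -0.006, 0.0, -0.0, 0.108]
[-0.042, 0.01, -0.006, 0.0, -0.0, 0.108]
[-0.041, 0.014, -0.006, 0.0, -0.0, 0.108]
[-0.039, 0.019, -0.006, 0.0, -0.0, 0.108]
[-0.037, 0.023, -0.006, 0.0, -0.0, 0.108]
```

Emit:
step_arm:
  moves:
    - [-0.04,-0.022,-0.006,0,0,0.108,0.085]
    - [-0.042,-0.018,-0.006,0,0,0.108,0.085]
    - [-0.044,-0.012,-0.006,0,0,0.108,0.085]
    - [-0.045,-0.007,-0.006,0,0,0.108,0.085]
    - [-0.045,-0.002,-0.006,0,0,0.108,0.085]
    - [-0.045,0.003,-0.006,0,0,0.108,0.085]
    - [-0.045,0.008,-0.006,0,0,0.108,0.085]
    - [-0.044,0.013,-0.006,0,0,0.108,0.085]

```text
time: 1.9
tool_pos: [0.4572, 0.3202, 0.2798]
tool_rot: [0.0, 0.568, 0.823, 0.0]
contact_force: [0.8, -0.5, 0.2]
gripper_width: 0.996
```

```bash
python3 - <<'E'
from h import *
plan([.555,.155,.30],85)
E
```

```text
t 1.9 at [0.4572 0.3202 0.2798] F [ 0.79 -0.47  0.22] w 0.996 | now-frame shift [-0.1891  0.033  -0.0202] target-frame shift [-0.1561  0.1118 -0.0202] rotvec [ 7.000e-04 -3.000e-04  4.489e-01] n 5
[-0.038, 0.007, -0.004, 0.0, -0.0, 0.09]
[-0.037, 0.01, -0.004, 0.0, -0.0, 0.09]
[-0.036, 0.013, -0.004, 0.0, -0.0, 0.09]
[-0.035, 0.016, -0.004, 0.0, -0.0, 0.09]
[-0.033, 0.019, -0.004, 0.0, -0.0, 0.09]
```

Emit:
step_arm:
  moves:
    - [-0.033,0.007,-0.004,0,0,0.09,0.085]
    - [-0.033,0.01,-0.004,0,0,0.09,0.085]
    - [-0.032,0.013,-0.003,0,0,0.09,0.085]
    - [-0.031,0.016,-0.003,0,0,0.06,0.085]
    - [0,0,0,0,0,0,0.085]
    - [0,0,0,0,0,0,0.085]

```text
time: 2.5
tool_pos: [0.531, 0.2056, 0.2933]
tool_rot: [-0.0, 0.695, 0.719, 0.0]
contact_force: [0.7, -0.1, -0.2]
gripper_width: 0.993
```

```bash
cat > look.py <<'E'
from h import *
import sys
n=sys.argv[1]
i=camera_info("wrist");p,d=grab_frame("wrist");W=cloud("wrist",d,i)
np.savez(f"{n}.npz",p=p,W=W,K=i["intrinsics"],C=i["world_from_camera"])
cv2.imwrite(f"pics/{n}.png",p[:,:,::-1]);pp,M,s=T();print(s["time"],pp.round(4),"yaw",np.degrees(np.arctan2(M[1,0],M[0,0])))
E
python3 look.py w1
```

```text
2.55 [0.5306 0.2062 0.2932] yaw 92.07558175110506
```

View pics/w1.png

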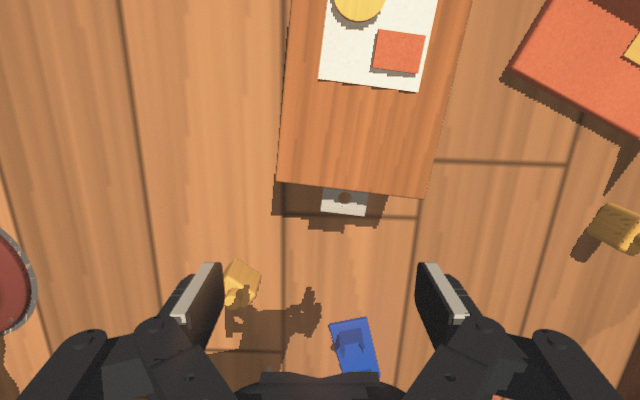

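The wrist view shows the tongue at (344,203) with the hole at (344,197), partly under the lip's shadow. The cabinet's front edge runs from (276,181) to (424,198).

```bash
cat >> h.py <<'E'
def ray(K,C,u,v,z):
    r=C[:3,:3]@np.array([(u-K[0,2])/K[0,0],(v-K[1,2])/K[1,1],1]);t=(z-C[2,3])/r[2];return C[:3,3]+t*r
E
python3 - <<'E'
from h import *
f=np.load("w1.npz");p,W,K,C=[f[k] for k in("p","W","K","C")]
cv2.imwrite("pics/w1c.png",cv2.resize(p[160:240,260:440],None,fx=4.4,fy=4.4,interpolation=cv2.INTER_NEAREST)[:,:,::-1])
for u,v,z in((344,197,.084),(276,181,.119),(424,198,.119)): print(ray(K,C,u,v,z).round(4))
X=W.reshape(-1,3)
t=X[(abs(X[:,2]-.119)<.004)&(X[:,0]>.43)&(X[:,0]<.7)&(X[:,1]>.13)]
r=cv2.minAreaRect((t[:,:2]*1000).astype(np.float32));print(r,cv2.boxPoints(r).round(1).tolist(),np.median(t[:,2]))
t=X[(abs(X[:,2]-.084)<.005)&(X[:,0]>.48)&(X[:,0]<.65)&(X[:,1]>.1)&(X[:,1]<.183)]
r=cv2.minAreaRect((t[:,:2]*1000).astype(np.float32));print("tongue",r,cv2.boxPoints(r).round(1).tolist(),np.median(t[:,2]))
a=np.median(X[(X[:,2]<.01)&(X[:,2]>-.01)][:,2]);print("floor",a)
E
```

```text
[0.5602 0.169  0.084 ]
[0.4899 0.1951 0.119 ]
[0.6365 0.1826 0.119 ]
((571.438232421875, 275.12884521484375), (177.0869598388672, 150.27517700195312), 84.66781616210938) [[488.3999938964844, 194.0], [638.0, 180.0], [654.5, 356.29998779296875], [504.8999938964844, 370.29998779296875]] 0.11868677664282046
tongue ((560.845458984375, 163.0002899169922), (28.310733795166016, 50.222938537597656), 85.3351058959961) [[534.7000122070312, 150.89999389648438], [584.7000122070312, 146.8000030517578], [587.0, 175.10000610351562], [537.0, 179.1999969482422]] 0.08347032871032695
floor -0.0003505431002338577
```

View pics/w1c.png

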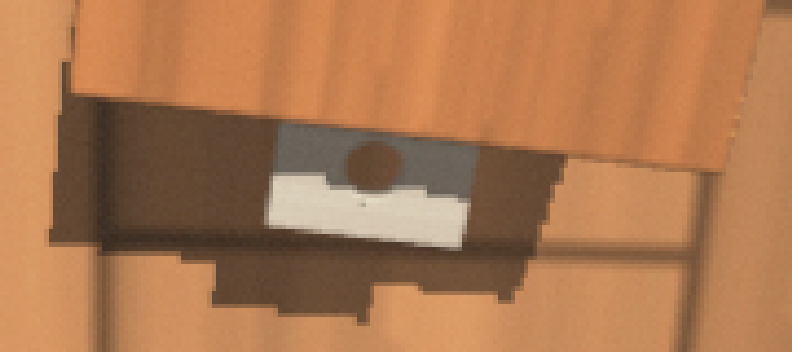

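Hole is about (0.561, 0.167, 0.084), and the tongue front edge plus 18 mm agrees. Cabinet yaw is 84.6°. Next is the hook.

Emit:
step_arm:
  moves:
    - [-0.045,-0.008,0.003,0,0,0,0.085]
    - [-0.045,-0.008,0.003,0,0,0,0.085]
    - [-0.045,-0.007,0.003,0,0,0,0.085]
    - [-0.045,-0.007,0.003,0,0,0,0.085]
    - [-0.045,-0.007,0.003,0,0,0,0.085]
    - [-0.045,-0.007,0.003,0,0,0,0.085]
    - [-0.045,-0.007,0.003,0,0,0,0.085]
    - [-0.045,-0.007,0.003,0,0,0,0.085]

```text
time: 3.35
tool_pos: [0.4854, -0.1562, 0.2693]
tool_rot: [0.0, 0.693, 0.721, 0.0]
contact_force: [0.3, 0.0, 0.3]
gripper_width: 0.99
```

Emit:
step_arm:
  moves:
    - [-0.045,0,0.003,0,0,0,0.085]
    - [-0.045,0,0,0,0,0,0.085]
    - [-0.025,0,0,0,0,0,0.085]
    - [0,0,0,0,0,0,0.085]
    - [0,0,0,0,0,0,0.085]

```text
time: 3.85
tool_pos: [0.4901, -0.2698, 0.266]
tool_rot: [-0.001, 0.694, 0.72, 0.0]
contact_force: [-0.5, -0.5, -0.0]
gripper_width: 1.0
```

```bash
python3 look.py w2; python3 - <<'E'
from h import *
f=np.load("w2.npz");W=f["W"]
for q in("hook","rest"):
  for r in cut_out("wrist",q)[:3]:
    X=W[r["mask"]];X=X[X[:,2]>.03 if q=="hook" else X[:,2]>-.1]
    t=X[abs(X[:,2]-.056)<.004] if q=="hook" else X[abs(X[:,2]-.008)<.003]
    print(q,r["conf"],r["point"],len(t))
    if len(t)>5:print(cv2.minAreaRect((t[:,:2]*1000).astype(np.float32)))
    if q=="hook":
        b=X[X[:,1]<-.21]; z=X[X[:,1]>-.19];print(np.median(b,0),np.median(z,0),z.max(0))
E
```

```text
3.9 [ 0.4902 -0.2693  0.2661] yaw 92.16188434799999
hook 0.97 [301.0, 133.6] 1752
((469.59600830078125, -259.1902160644531), (17.854290008544922, 123.04353332519531), 1.5214606523513794)
[ 0.47040654 -0.26049813  0.05529427] [ 0.46655278 -0.16389166  0.04935027] [ 0.47047623 -0.13884792  0.05190864]
rest 0.97 [310.7, 146.8] 2557
((470.18572998046875, -269.5714416503906), (59.92947769165039, 119.4573745727539), 1.8682358264923096)
rest 0.96 [189.2, 243.6] 1809
((330.2828674316406, -401.38116455078125), (60.37362289428711, 88.78831481933594), 5.929582118988037)
rest 0.92 [52.1, 171.0] 3889
((164.2296142578125, -309.2219543457031), (61.83589553833008, 119.88822174072266), 11.589067459106445)
```

View pics/w2.png

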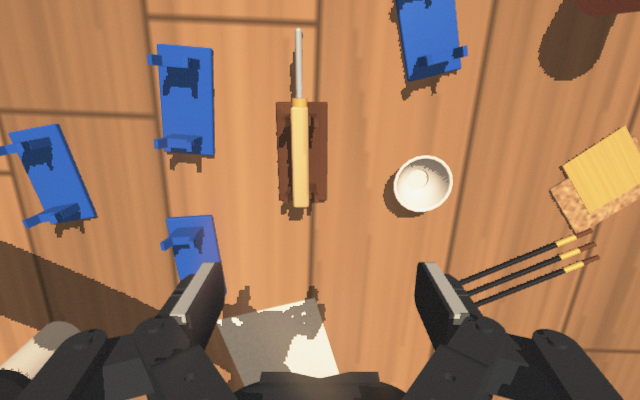

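The wrist view shows the handle at (301,150), the rod to (298,30) and the dark rest plate at (302,150). Rest centre is (0.470, -0.2695) with yaw 91.9°. I'm descending onto the handle's middle.

Emit:
step_arm:
  moves:
    - [0.002,-0.02,0.04,0,0,0.004,0.06]
    - [0,0,0.045,0,0,0,0.06]
    - [0,0,0.045,0,0,0,0.06]
    - [0,0,0.02,0,0,0,0.06]
    - [0,0,0,0,0,0,0.06]
    - [0,0,0,0,0,0,0.06]

```text
time: 4.6
tool_pos: [0.4704, -0.2689, 0.1171]
tool_rot: [0.0, 0.695, 0.719, 0.0]
contact_force: [0.5, -0.4, 1.6]
gripper_width: 0.698
```

```bash
python3 look.py w3; python3 - <<'E'
from h import *
plan([.470,-.268,.028],91.9)
E
```

```text
4.65 [ 0.4711 -0.2696  0.1184] yaw 91.89384828467911
t 4.65 at [ 0.4711 -0.2696  0.1184] F [ 1.13 -0.18  0.5 ] w 0.696 | now-frame shift [ 0.0018 -0.0013  0.0904] target-frame shift [ 0.0016 -0.001   0.0904] rotvec [ 0.0025  0.002  -0.0001] n 3
[0.001, -0.0, 0.03, 0.001, 0.001, -0.0]
[0.001, -0.0, 0.03, 0.001, 0.001, -0.0]
[0.001, -0.0, 0.03, 0.001, 0.001, -0.0]
```

View pics/w3.png

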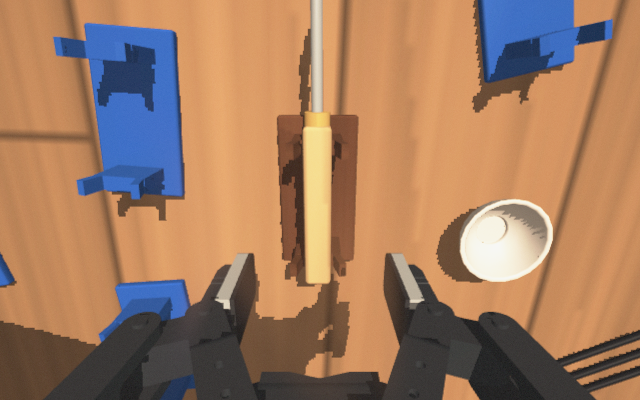

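```bash
python3 - <<'E'
from h import *
f=np.load("w3.npz");p,W,K,C=[f[k] for k in("p","W","K","C")]
for u,v in((316.5,125.5),(317.5,282)): print(ray(K,C,u,v,.056).round(4))
for u,v in((278,115),(357,116),(352,261)): print(ray(K,C,u,v,.008).round(4))
print(ray(K,C,317,60,.0505).round(4))
E
```

```text
[ 0.4679 -0.2109  0.056 ]
[ 0.4718 -0.3182  0.056 ]
[ 0.4395 -0.2102  0.008 ]
[ 0.4969 -0.209   0.008 ]
[ 0.5008 -0.3282  0.008 ]
[ 0.467  -0.1745  0.0505]
```

Emit:
step_arm:
  moves:
    - [0.001,0,0.03,0,0,0,0.06]
    - [0,0,0.03,0,0,0,0.06]
    - [0,0,0.02,0,0,0,0.06]
    - [0,0,0.01,0,0,0,0.06]
    - [0,0,0,0,0,0,0.06]

```text
time: 5.15
tool_pos: [0.4701, -0.2685, 0.0267]
tool_rot: [0.0, 0.696, 0.718, 0.0]
contact_force: [-0.3, -0.0, -0.1]
gripper_width: 0.706
```

Emit:
step_arm:
  moves:
    - [0,0,0,0,0,0,0.0]
    - [0,0,0,0,0,0,0.0]
    - [0,0,0,0,0,0,0.0]
    - [0,0,0,0,0,0,0.0]
    - [0,0,0,0,0,0,0.0]

```text
time: 5.65
tool_pos: [0.4709, -0.2694, 0.0281]
tool_rot: [0.001, 0.696, 0.718, 0.0]
contact_force: [-0.6, 0.5, 5.9]
gripper_width: 0.201
```

```bash
python3 look.py w4; python3 - <<'E'
from h import *
p,M,s=T();print(p,M,s["contact_force"],s["ft_torque"],s["gripper_width"])
E
```

```text
5.7 [ 0.471  -0.2694  0.0281] yaw 91.83978184880873
[ 0.47095899 -0.26935566  0.02809894] [[-0.03210467  0.99948179  0.00233368]
 [ 0.99948265  0.03210903 -0.00185444]
 [-0.00192841  0.00227293 -0.99999556]] [-0.03688244  0.17989035  6.25502338] [ 0.0785372   0.11046066 -0.00965288] 0.19926049604407942
```

View pics/w4.png

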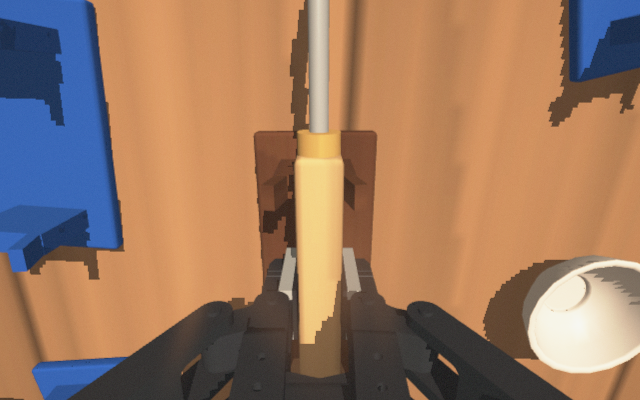

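Emit:
step_arm:
  moves:
    - [0,0,-0.01,0,0,0,0.0]
    - [0,0,-0.02,0,0,0,0.0]
    - [0,0,-0.035,0,0,0,0.0]
    - [0,0,-0.04,0,0,0,0.0]
    - [0,0,-0.025,0,0,0,0.0]
    - [0,0,0,0,0,0,0.0]

```text
time: 6.3
tool_pos: [0.4721, -0.2701, 0.1617]
tool_rot: [0.005, 0.696, 0.718, 0.001]
contact_force: [0.4, -0.3, -0.7]
gripper_width: 0.2
```

```bash
python3 - <<'E'
from h import *
p,d=grab_frame("side");cv2.imwrite("pics/s4.png",p[:,:,::-1])
plan([.5491,.0414,.15],84.6)
E
```

```text
t 6.35 at [ 0.4708 -0.2692  0.1586] F [-0.12  0.21 -1.71] w 0.199 | now-frame shift [0.308  0.0882 0.0081] target-frame shift [0.3166 0.0488 0.0086] rotvec [0.0036 0.0026 0.1262] n 8
[0.038, 0.011, 0.001, 0.0, 0.0, 0.016]
[0.039, 0.01, 0.001, 0.0, 0.0, 0.016]
[0.039, 0.01, 0.001, 0.0, 0.0, 0.016]
[0.039, 0.009, 0.001, 0.0, 0.0, 0.016]
[0.039, 0.009, 0.001, 0.0, 0.0, 0.016]
[0.039, 0.008, 0.001, 0.0, 0.0, 0.016]
[0.039, 0.007, 0.001, 0.0, 0.0, 0.016]
[0.039, 0.007, 0.001, 0.0, 0.0, 0.016]
```

View pics/s4.png

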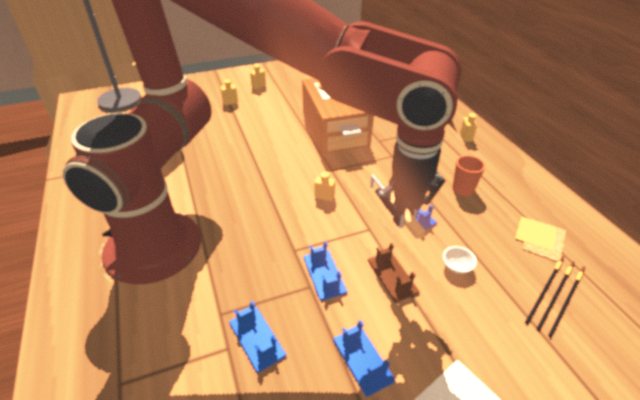

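The hook is lifted level: it's in the gripper at (395,195), and the dark rest at (393,272) is empty. Next I'm travelling to above the hole.

Emit:
step_arm:
  moves:
    - [0.038,0.011,0,0,0,0.016,0.0]
    - [0.039,0.01,0,0,0,0.016,0.0]
    - [0.039,0.01,0,0,0,0.016,0.0]
    - [0.039,0.009,0,0,0,0.016,0.0]
    - [0.039,0.009,0,0,0,0.016,0.0]
    - [0.039,0.008,0,0,0,0.016,0.0]
    - [0.039,0.007,0,0,0,0.016,0.0]
    - [0.035,0.007,0,0,0,0.016,0.0]

```text
time: 7.15
tool_pos: [0.5464, 0.0389, 0.1534]
tool_rot: [-0.002, 0.74, 0.672, -0.002]
contact_force: [0.9, -0.6, -0.3]
gripper_width: 0.2
```

Emit:
step_arm:
  moves:
    - [0,0,0.02,0,0,0,0.0]
    - [0,0,0.01,0,0,0,0.0]
    - [0,0,0,0,0,0,0.0]
    - [0,0,0,0,0,0,0.0]

```text
time: 7.55
tool_pos: [0.547, 0.0363, 0.1251]
tool_rot: [-0.001, 0.741, 0.672, -0.001]
contact_force: [0.3, -0.8, -0.4]
gripper_width: 0.202
```

```bash
cat > both.py <<'E'
from h import *
import sys
n=sys.argv[1];o=[]
for c,b in(("scene",(200,290,310,450)),("side",(70,200,260,420))):
    p,d=grab_frame(c);W=cloud(c,d);np.savez(f"{n}{c}.npz",p=p,W=W,K=camera_info(c)["intrinsics"],C=camera_info(c)["world_from_camera"])
    q=p[b[0]:b[1],b[2]:b[3]];cv2.imwrite(f"pics/{n}{c}.png",cv2.resize(q,None,fx=5,fy=5 if c=="scene" else 4.5,interpolation=cv2.INTER_NEAREST)[:,:,::-1])
    for r in cut_out(c,"hook")[:1]:
        X=W[r["mask"]];X=X[~np.isnan(X[:,0])];print(c,r["conf"],r["point"],X.min(0),X.max(0))
E
python3 both.py b1; python3 - <<'E'
from h import *
plan([.5491,.0414,.1225],84.6)
p,M,s=T();print("tip est",p+M@[.1265,0,-.0124*-1+0] if 0 else p+M@np.array([.1265,-.001,.0124]))
E
```

```text
scene 0.7 [359.1, 223.6] [ 0.35050345 -0.01712634 -0.00275314] [0.56380278 0.16269826 0.15760832]
side 0.45 [371.5, 141.4] [ 0.50606608 -0.01894756 -0.00080759] [0.66934722 0.19411742 0.21362243]
t 7.75 at [0.5484 0.0363 0.1272] F [-0.17  0.25 -2.27] w 0.202 | now-frame shift [0.0051 0.0002 0.0047] target-frame shift [0.0051 0.0002 0.0047] rotvec [ 0.0014 -0.     -0.0028] n 1
[0.005, 0.0, 0.005, 0.001, -0.0, -0.003]
tip est [0.55972106 0.1623153  0.11476884]
```

View pics/b1scene.png

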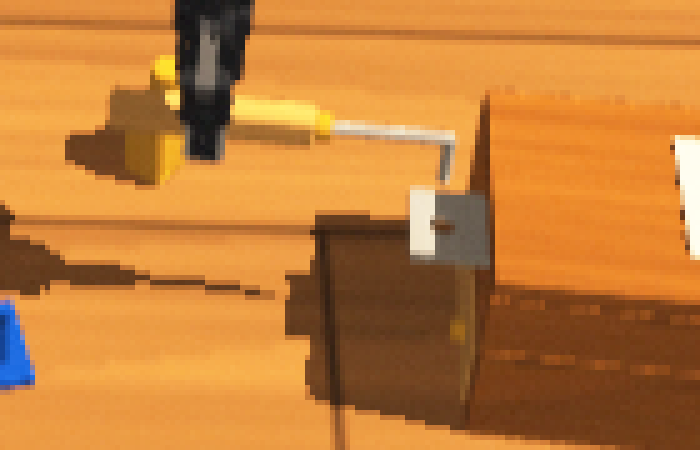

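View pics/b1side.png

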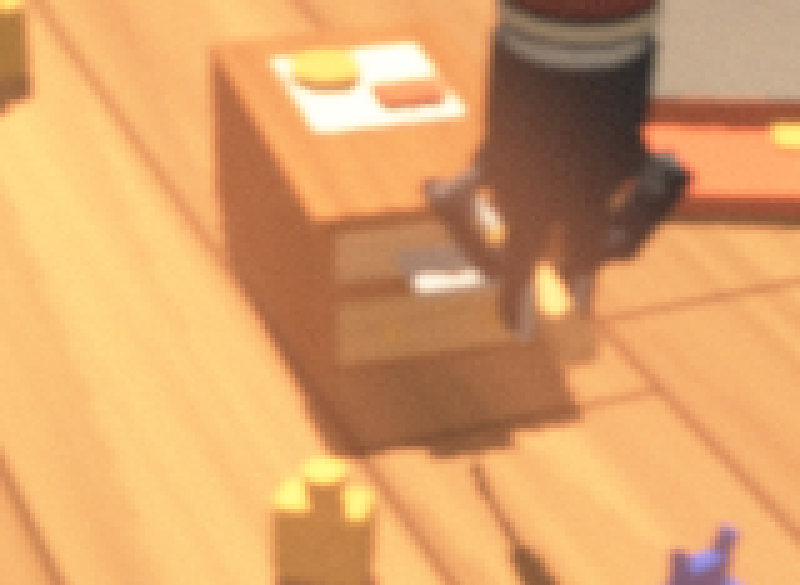

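In the scene crop, the tip is at (445,183) above the tongue and the hole is at (441,227).

```bash
python3 - <<'E'
from h import *
f=np.load("b1scene.npz");K,C,W,p=f["K"],f["C"],f["W"],f["p"]
print("tip",ray(K,C,310+446/5,200+181/5,.1165),"hole",ray(K,C,310+442/5,200+226/5,.083))
X=W[225:240,395:405];X=X[(X[...,2]>.1)&(X[...,2]<.155)];print(X.round(4)[:40:3])
cv2.imwrite("pics/z1.png",cv2.resize(p[220:260,385:415],None,fx=14,fy=14,interpolation=0)[:,:,::-1])
E
```

```text
tip [0.5637804  0.16567218 0.1165    ] hole [0.56368557 0.1677869  0.083     ]
[[0.5598 0.151  0.1488]
 [0.563  0.1581 0.1519]
 [0.5612 0.1512 0.1465]
 [0.5617 0.1588 0.1473]
 [0.559  0.1599 0.1413]
 [0.5587 0.1604 0.1375]
 [0.561  0.1603 0.136 ]
 [0.5618 0.1606 0.1332]
 [0.5604 0.1614 0.1283]
 [0.5624 0.164  0.1267]
 [0.5627 0.1644 0.1235]
 [0.5634 0.1647 0.1205]]
```

View pics/z1.png

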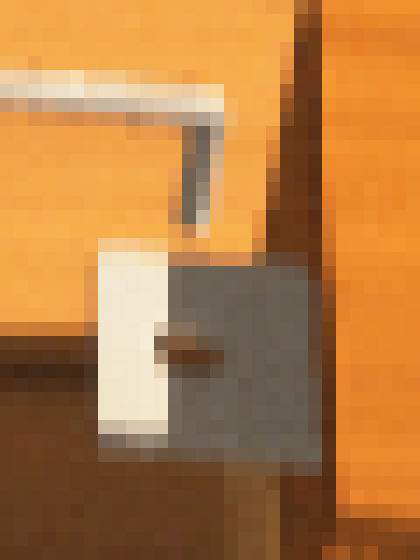

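Emit:
step_arm:
  moves:
    - [0.0045,0.0003,0.01,0,0,0,0.0]
    - [0,0,0.01,0,0,0,0.0]
    - [0,0,0.002,0,0,0,0.0]
    - [0,0,0,0,0,0,0.0]
    - [0,0,0,0,0,0,0.0]

```text
time: 8.25
tool_pos: [0.5487, 0.0414, 0.1042]
tool_rot: [-0.0, 0.74, 0.672, -0.0]
contact_force: [1.0, -0.2, -0.6]
gripper_width: 0.2
```

```bash
cat > zoom.py <<'E'
from h import *
import sys
p,d=grab_frame("scene");cv2.imwrite(f"pics/{sys.argv[1]}.png",cv2.resize(p[220:260,375:415],None,fx=14,fy=14,interpolation=0)[:,:,::-1])
p,M,s=T();print(s["time"],p.round(4),np.degrees(np.arctan2(M[1,0],M[0,0])).round(2),np.array(s["contact_force"]).round(2),"tip",(p+M@np.array([.1265,-.001,.0124])).round(4))
E
python3 zoom.py z2
```

```text
8.3 [0.5488 0.0414 0.1045] 84.5 [-0.17 -0.39 -1.07] tip [0.56   0.1674 0.0921]
```

View pics/z2.png

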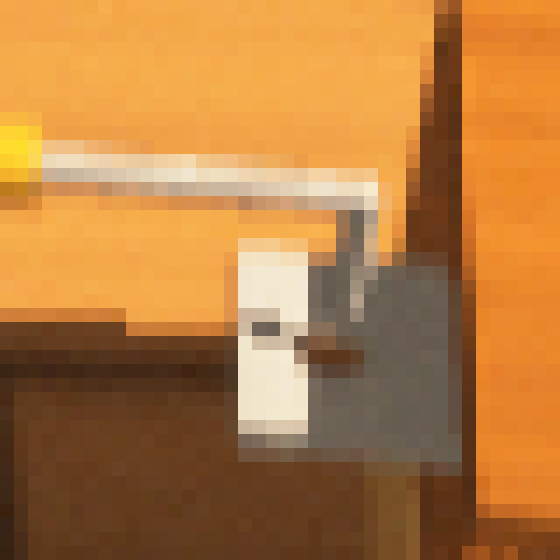

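Emit:
step_arm:
  moves:
    - [-0.0018,0,0.003,0,0,0,0.0]
    - [0,0,0.003,0,0,0,0.0]
    - [0,0,0.003,0,0,0,0.0]
    - [0,0,0.002,0,0,0,0.0]
    - [0,0,0,0,0,0,0.0]

```text
time: 8.8
tool_pos: [0.5482, 0.0396, 0.0927]
tool_rot: [-0.0, 0.74, 0.672, -0.0]
contact_force: [-0.3, -1.2, -0.6]
gripper_width: 0.196
```

```bash
python3 zoom.py z3
```

```text
8.85 [0.5483 0.0396 0.093 ] 84.5 [ 0.26 -0.   -1.32] tip [0.5595 0.1656 0.0806]
```

View pics/z3.png

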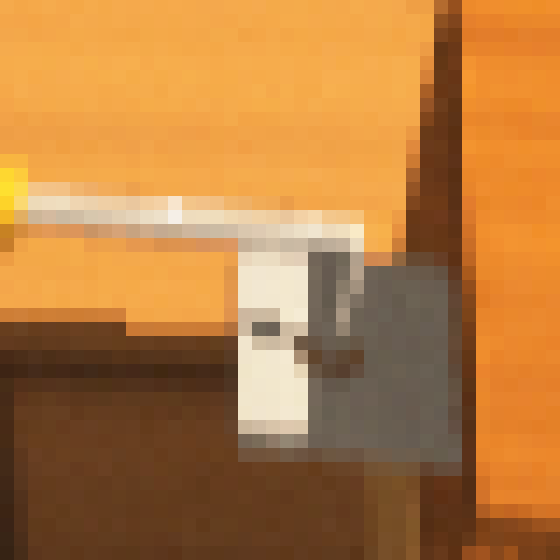

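Emit:
step_arm:
  moves:
    - [-0.001,0,0.002,0,0,0,0.0]
    - [0,0,0.002,0,0,0,0.0]
    - [0,0,0,0,0,0,0.0]

```text
time: 9.15
tool_pos: [0.5481, 0.0386, 0.0889]
tool_rot: [-0.0, 0.74, 0.672, -0.0]
contact_force: [0.3, 0.9, -0.8]
gripper_width: 0.197
```

```bash
python3 zoom.py z4
```

```text
9.2 [0.5483 0.0386 0.0891] 84.5 [-0.07 -0.28 -1.63] tip [0.5594 0.1646 0.0767]
```

View pics/z4.png

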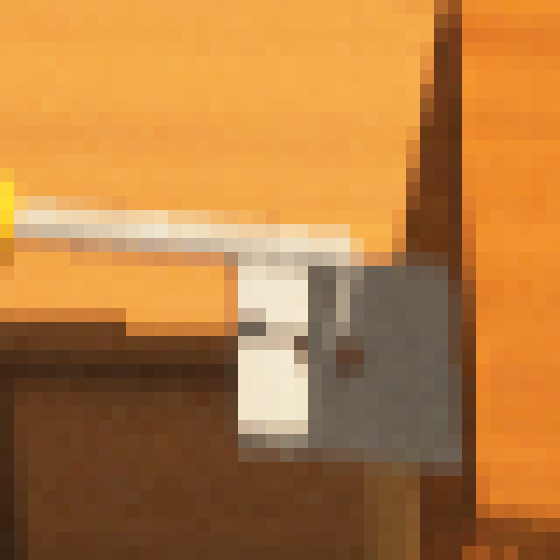

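The tip is inside the hole: the rod's end is now hidden below the rim and there's no contact force. I'll sink it through.

Emit:
step_arm:
  moves:
    - [0,0,0.003,0,0,0,0.0]
    - [0,0,0.003,0,0,0,0.0]
    - [0,0,0.003,0,0,0,0.0]
    - [0,0,0.003,0,0,0,0.0]
    - [0,0,0,0,0,0,0.0]

```text
time: 9.7
tool_pos: [0.5479, 0.0386, 0.0765]
tool_rot: [-0.0, 0.74, 0.672, -0.0]
contact_force: [-1.1, 0.6, -1.0]
gripper_width: 0.2
```

```bash
python3 zoom.py z5
```

```text
9.75 [0.5481 0.0386 0.0768] 84.5 [ 0.32  0.43 -1.4 ] tip [0.5592 0.1646 0.0644]
```

View pics/z5.png

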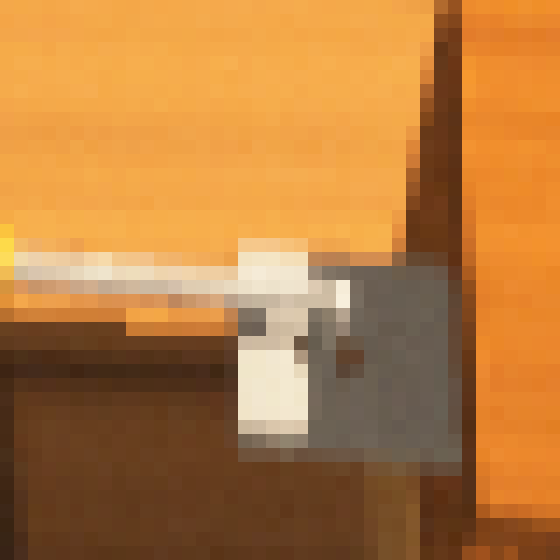

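Emit:
step_arm:
  moves:
    - [-0.003,0,0,0,0,0,0.0]
    - [-0.003,0,0,0,0,0,0.0]
    - [-0.004,0,0,0,0,0,0.0]
    - [-0.005,0,0,0,0,0,0.0]
    - [-0.005,0,0,0,0,0,0.0]
    - [-0.005,0,0,0,0,0,0.0]

```text
time: 10.35
tool_pos: [0.546, 0.0132, 0.0774]
tool_rot: [0.0, 0.74, 0.672, 0.0]
contact_force: [0.4, 1.1, -1.1]
gripper_width: 0.2
```

```bash
cat > st.py <<'E'
from h import *
ax=np.array([np.cos(np.radians(84.6)),np.sin(np.radians(84.6)),0])
p,M,s=T();F=np.array(s["contact_force"]);tip=p+M@np.array([.1265,-.001,.0124])
print(s["time"],p.round(4),"F",F.round(2),"pull",round(float(F@ax),2),"tip before mouth",round(float((tip-[.5632,.187,0])@ax)*1000,1),"lat",round(float((tip-[.5632,.187,0])@[ax[1],-ax[0],0])*1000,1),"tq",np.array(s["ft_torque"]).round(2))
E
python3 st.py; python3 both.py b2
```

```text
10.35 [0.546  0.0132 0.0774] F [ 0.44  1.09 -1.06] pull 1.13 tip before mouth -48.1 lat -1.5 tq [ 0.06 -0.01 -0.03]
scene 0.87 [350.6, 235.7] [ 0.41993863 -0.03776142 -0.00256597] [0.59760356 0.13860755 0.14958778]
side 0.63 [374.1, 162.3] [ 0.53268241 -0.04040414 -0.00234208] [0.63007489 0.15699708 0.12484799]
```

View pics/b2scene.png

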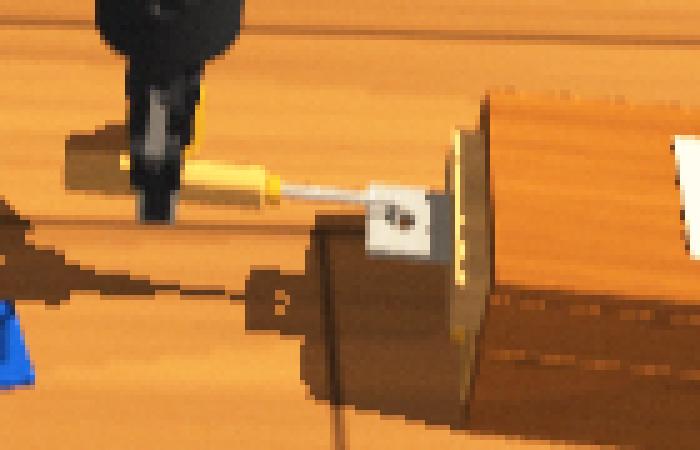

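Emit:
step_arm:
  moves:
    - [-0.004,0,0,0,0,0,0.0]
    - [-0.004,0,0,0,0,0,0.0]
    - [-0.003,0,0,0,0,0,0.0]
    - [-0.002,0,0,0,0,0,0.0]
    - [-0.001,0,0,0,0,0,0.0]

```text
time: 11.05
tool_pos: [0.5447, -0.0004, 0.0774]
tool_rot: [-0.0, 0.74, 0.672, 0.0]
contact_force: [-0.6, 1.5, -0.5]
gripper_width: 0.199
```

Emit:
step_arm:
  moves:
    - [-0.001,0,0,0,0,0,0.0]
    - [-0.001,0,0,0,0,0,0.0]

```text
time: 11.25
tool_pos: [0.5445, -0.0022, 0.0773]
tool_rot: [-0.0, 0.74, 0.672, 0.0]
contact_force: [0.6, 0.7, -1.0]
gripper_width: 0.194
```

```bash
python3 st.py; python3 st.py
```

```text
11.25 [ 0.5445 -0.0022  0.0773] F [ 0.65  0.71 -0.98] pull 0.77 tip before mouth -63.7 lat -1.6 tq [ 0.24  0.02 -0.03]
11.25 [ 0.5445 -0.0022  0.0773] F [ 0.65  0.71 -0.98] pull 0.77 tip before mouth -63.7 lat -1.6 tq [ 0.24  0.02 -0.03]
```

Emit:
step_arm:
  moves:
    - [-0.001,0,0,0,0,0,0.0]
    - [-0.001,0,0,0,0,0,0.0]

```text
time: 11.45
tool_pos: [0.5443, -0.0042, 0.0773]
tool_rot: [-0.0, 0.74, 0.672, 0.0]
contact_force: [-0.8, 0.3, -1.2]
gripper_width: 0.199
```

Emit:
step_arm:
  moves:
    - [-0.001,0,0,0,0,0,0.0]
    - [-0.001,0,0,0,0,0,0.0]

```text
time: 11.65
tool_pos: [0.5441, -0.0063, 0.0773]
tool_rot: [0.0, 0.74, 0.672, 0.0]
contact_force: [-0.3, 1.0, -1.3]
gripper_width: 0.197
```

Emit:
step_arm:
  moves:
    - [-0.001,0,0,0,0,0,0.0]
    - [-0.001,0,0,0,0,0,0.0]

```text
time: 11.85
tool_pos: [0.5439, -0.0083, 0.0773]
tool_rot: [-0.0, 0.74, 0.672, -0.0]
contact_force: [0.0, 1.4, 0.1]
gripper_width: 0.198
```

Emit:
step_arm:
  moves:
    - [-0.001,0,0,0,0,0,0.0]
    - [-0.001,0,0,0,0,0,0.0]

```text
time: 12.05
tool_pos: [0.5437, -0.0103, 0.0773]
tool_rot: [-0.0, 0.74, 0.672, 0.0]
contact_force: [0.8, 1.1, -1.4]
gripper_width: 0.205
```

Emit:
step_arm:
  moves:
    - [-0.001,0,0,0,0,0,0.0]
    - [-0.001,0,0,0,0,0,0.0]

```text
time: 12.25
tool_pos: [0.5435, -0.0123, 0.0773]
tool_rot: [0.0, 0.74, 0.672, -0.0]
contact_force: [0.1, 1.0, -1.2]
gripper_width: 0.2
```

Emit:
step_arm:
  moves:
    - [-0.001,0,0,0,0,0,0.0]
    - [-0.001,0,0,0,0,0,0.0]

```text
time: 12.45
tool_pos: [0.5433, -0.0143, 0.0773]
tool_rot: [-0.0, 0.74, 0.672, -0.0]
contact_force: [-0.1, 0.3, -1.8]
gripper_width: 0.202
```

Emit:
step_arm:
  moves:
    - [-0.001,0,0,0,0,0,0.0]
    - [-0.001,0,0,0,0,0,0.0]

```text
time: 12.65
tool_pos: [0.5432, -0.0162, 0.0773]
tool_rot: [0.0, 0.74, 0.672, 0.0]
contact_force: [-0.4, 1.9, 0.1]
gripper_width: 0.2
```

Emit:
step_arm:
  moves:
    - [-0.001,0,0,0,0,0,0.0]
    - [-0.001,0,0,0,0,0,0.0]

```text
time: 12.85
tool_pos: [0.5429, -0.0182, 0.0773]
tool_rot: [-0.0, 0.74, 0.672, -0.0]
contact_force: [0.4, 1.4, -0.4]
gripper_width: 0.194
```

Emit:
step_arm:
  moves:
    - [-0.001,0,0,0,0,0,0.0]
    - [-0.001,0,0,0,0,0,0.0]

```text
time: 13.05
tool_pos: [0.5428, -0.0202, 0.0773]
tool_rot: [0.0, 0.74, 0.672, 0.0]
contact_force: [-0.6, 0.5, -1.1]
gripper_width: 0.197
```

Emit:
step_arm:
  moves:
    - [-0.001,0,0,0,0,0,0.0]
    - [-0.001,0,0,0,0,0,0.0]

```text
time: 13.25
tool_pos: [0.5426, -0.0222, 0.0773]
tool_rot: [-0.0, 0.74, 0.672, -0.0]
contact_force: [-0.3, 1.3, -0.5]
gripper_width: 0.199
```

Emit:
step_arm:
  moves:
    - [-0.001,0,0,0,0,0,0.0]
    - [-0.001,0,0,0,0,0,0.0]

```text
time: 13.45
tool_pos: [0.5424, -0.0242, 0.0773]
tool_rot: [0.0, 0.74, 0.672, 0.0]
contact_force: [0.0, 1.1, -0.1]
gripper_width: 0.2
```

Emit:
step_arm:
  moves:
    - [-0.001,0,0,0,0,0,0.0]
    - [-0.001,0,0,0,0,0,0.0]

```text
time: 13.65
tool_pos: [0.5422, -0.0262, 0.0773]
tool_rot: [-0.0, 0.74, 0.672, -0.0]
contact_force: [1.1, 0.6, -0.8]
gripper_width: 0.196
```

Emit:
step_arm:
  moves:
    - [-0.001,0,0,0,0,0,0.0]
    - [-0.001,0,0,0,0,0,0.0]

```text
time: 13.85
tool_pos: [0.542, -0.0282, 0.0773]
tool_rot: [0.0, 0.74, 0.672, 0.0]
contact_force: [0.6, 2.2, -0.6]
gripper_width: 0.199
```

Emit:
step_arm:
  moves:
    - [-0.001,0,0,0,0,0,0.0]
    - [-0.001,0,0,0,0,0,0.0]

```text
time: 14.05
tool_pos: [0.5418, -0.0302, 0.0773]
tool_rot: [-0.0, 0.74, 0.672, -0.0]
contact_force: [0.7, 1.9, -0.8]
gripper_width: 0.199
```

Emit:
step_arm:
  moves:
    - [-0.001,0,0,0,0,0,0.0]
    - [-0.001,0,0,0,0,0,0.0]

```text
time: 14.25
tool_pos: [0.5416, -0.0321, 0.0773]
tool_rot: [-0.0, 0.74, 0.672, -0.0]
contact_force: [-0.4, 0.5, -0.5]
gripper_width: 0.199
```

Emit:
step_arm:
  moves:
    - [-0.001,0,0,0,0,0,0.0]
    - [-0.001,0,0,0,0,0,0.0]

```text
time: 14.45
tool_pos: [0.5414, -0.0342, 0.0773]
tool_rot: [-0.0, 0.74, 0.672, -0.0]
contact_force: [-0.2, 0.5, -0.5]
gripper_width: 0.201
```

Emit:
step_arm:
  moves:
    - [-0.001,0,0,0,0,0,0.0]
    - [-0.001,0,0,0,0,0,0.0]

```text
time: 14.65
tool_pos: [0.5413, -0.0361, 0.0773]
tool_rot: [0.0, 0.74, 0.672, 0.0]
contact_force: [0.7, 1.3, -0.9]
gripper_width: 0.201
```

```bash
python3 both.py b3;python3 st.py
```

```text
scene 0.75 [330.7, 234.7] [ 0.41804568 -0.08494568  0.00279413] [0.60004029 0.0903602  0.16235609]
side 0.78 [380.3, 173.9] [ 5.27784585e-01 -9.06684828e-02  1.93901846e-05] [0.61932671 0.15119645 0.10922808]
14.85 [ 0.5412 -0.0362  0.0773] F [ 0.15  0.35 -0.8 ] pull 0.36 tip before mouth -97.8 lat -1.6 tq [ 0.07 -0.    0.01]
```

View pics/b3scene.png

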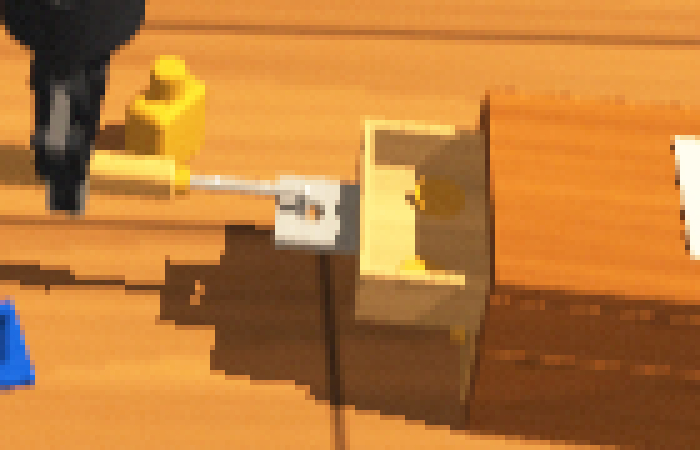

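The tray is following and the hook is at the hole's front rim. I'll keep drawing it out.

Emit:
step_arm:
  moves:
    - [-0.001,0,0,0,0,0,0.0]
    - [-0.001,0,0,0,0,0,0.0]

```text
time: 15.05
tool_pos: [0.541, -0.038, 0.0773]
tool_rot: [-0.0, 0.74, 0.672, 0.0]
contact_force: [0.1, 1.4, -0.4]
gripper_width: 0.199
```

Emit:
step_arm:
  moves:
    - [-0.001,0,0,0,0,0,0.0]
    - [-0.001,0,0,0,0,0,0.0]

```text
time: 15.25
tool_pos: [0.5408, -0.0401, 0.0773]
tool_rot: [-0.0, 0.74, 0.672, 0.0]
contact_force: [0.2, 1.1, -0.8]
gripper_width: 0.2
```

Emit:
step_arm:
  moves:
    - [-0.001,0,0,0,0,0,0.0]
    - [-0.001,0,0,0,0,0,0.0]

```text
time: 15.45
tool_pos: [0.5406, -0.0421, 0.0773]
tool_rot: [-0.0, 0.74, 0.672, -0.0]
contact_force: [-0.4, 0.9, -1.0]
gripper_width: 0.199
```

Emit:
step_arm:
  moves:
    - [-0.001,0,0,0,0,0,0.0]
    - [-0.001,0,0,0,0,0,0.0]

```text
time: 15.65
tool_pos: [0.5405, -0.0441, 0.0773]
tool_rot: [0.0, 0.74, 0.672, 0.0]
contact_force: [-0.7, 0.6, -0.9]
gripper_width: 0.199
```

Emit:
step_arm:
  moves:
    - [-0.001,0,0,0,0,0,0.0]
    - [-0.001,0,0,0,0,0,0.0]

```text
time: 15.85
tool_pos: [0.5403, -0.0461, 0.0773]
tool_rot: [0.0, 0.74, 0.672, 0.0]
contact_force: [0.3, 0.9, -1.3]
gripper_width: 0.199
```

Emit:
step_arm:
  moves:
    - [-0.001,0,0,0,0,0,0.0]
    - [-0.001,0,0,0,0,0,0.0]

```text
time: 16.05
tool_pos: [0.5401, -0.0481, 0.0773]
tool_rot: [-0.0, 0.74, 0.672, -0.0]
contact_force: [0.0, 1.0, -1.2]
gripper_width: 0.197
```

Emit:
step_arm:
  moves:
    - [-0.001,0,0,0,0,0,0.0]
    - [-0.001,0,0,0,0,0,0.0]

```text
time: 16.25
tool_pos: [0.5399, -0.0501, 0.0773]
tool_rot: [0.0, 0.74, 0.672, -0.0]
contact_force: [0.3, 1.2, -0.7]
gripper_width: 0.197
```

Emit:
step_arm:
  moves:
    - [-0.001,0,0,0,0,0,0.0]
    - [-0.001,0,0,0,0,0,0.0]

```text
time: 16.45
tool_pos: [0.5397, -0.0519, 0.0773]
tool_rot: [-0.0, 0.74, 0.672, 0.0]
contact_force: [0.1, 3.8, -2.2]
gripper_width: 0.2
```

Emit:
step_arm:
  moves:
    - [-0.0005,0,0,0,0,0,0.0]

```text
time: 16.55
tool_pos: [0.5396, -0.0519, 0.0772]
tool_rot: [-0.001, 0.74, 0.672, 0.001]
contact_force: [0.2, 4.9, -1.5]
gripper_width: 0.203
```

The stop is felt: the TCP has halted and the pull is climbing. I'll load it gently.

Emit:
step_arm:
  moves:
    - [-0.0005,0,0,0,0,0,0.0]

```text
time: 16.65
tool_pos: [0.5396, -0.052, 0.0772]
tool_rot: [-0.001, 0.74, 0.672, 0.001]
contact_force: [0.7, 6.7, -0.6]
gripper_width: 0.203
```

Emit:
step_arm:
  moves:
    - [-0.0005,0,0,0,0,0,0.0]

```text
time: 16.75
tool_pos: [0.5396, -0.0521, 0.0771]
tool_rot: [-0.001, 0.74, 0.672, 0.001]
contact_force: [0.8, 7.7, -0.2]
gripper_width: 0.196
```

Emit:
step_arm:
  moves:
    - [-0.0008,0,0,0,0,0,0.0]

```text
time: 16.85
tool_pos: [0.5395, -0.0522, 0.0771]
tool_rot: [-0.002, 0.74, 0.672, 0.002]
contact_force: [1.6, 10.6, -1.7]
gripper_width: 0.203
```

Emit:
step_arm:
  moves:
    - [-0.0005,0,0,0,0,0,0.0]

```text
time: 16.95
tool_pos: [0.5395, -0.0523, 0.077]
tool_rot: [-0.002, 0.74, 0.672, 0.002]
contact_force: [2.4, 10.9, -1.0]
gripper_width: 0.198
```

Emit:
step_arm:
  moves:
    - [-0.0004,0,0,0,0,0,0.0]
    - [0,0,0,0,0,0,0.0]

```text
time: 17.15
tool_pos: [0.5395, -0.0523, 0.077]
tool_rot: [-0.002, 0.74, 0.672, 0.002]
contact_force: [1.0, 11.6, -0.9]
gripper_width: 0.202
```

Emit:
step_arm:
  moves:
    - [0,0,0,0,0,0,0.0]
    - [0,0,0,0,0,0,0.0]

```text
time: 17.35
tool_pos: [0.5395, -0.0523, 0.0771]
tool_rot: [-0.002, 0.74, 0.672, 0.002]
contact_force: [2.2, 11.0, -1.4]
gripper_width: 0.203
```

Emit:
step_arm:
  moves:
    - [0,0,0,0,0,0,0.0]
    - [0,0,0,0,0,0,0.0]

```text
time: 17.55
tool_pos: [0.5395, -0.0523, 0.077]
tool_rot: [-0.002, 0.74, 0.672, 0.002]
contact_force: [1.4, 10.9, -0.7]
gripper_width: 0.195
```

```bash
python3 st.py; python3 look.py w5;python3 st.py
```

```text
17.55 [ 0.5395 -0.0523  0.077 ] F [ 1.44 10.88 -0.7 ] pull 10.97 tip before mouth -113.9 lat -1.8 tq [ 1.87 -0.33 -0.07]
17.6 [ 0.5395 -0.0523  0.077 ] yaw 84.47783272137806
17.6 [ 0.5395 -0.0523  0.077 ] F [ 1.93 11.24 -0.96] pull 11.37 tip before mouth -113.9 lat -1.8 tq [ 1.92 -0.28 -0.12]
```

View pics/w5.png

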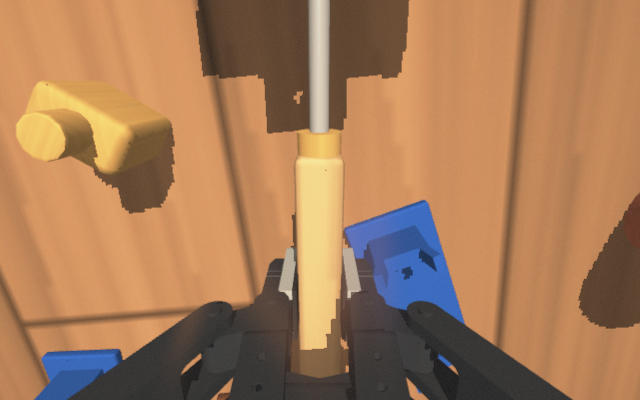

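Emit:
step_arm:
  moves:
    - [-0.0005,0,0,0,0,0,0.0]
    - [0,0,0,0,0,0,0.0]

```text
time: 17.8
tool_pos: [0.5394, -0.0524, 0.077]
tool_rot: [-0.002, 0.74, 0.672, 0.003]
contact_force: [2.1, 12.6, -1.0]
gripper_width: 0.197
```

```bash
python3 st.py
```

```text
17.8 [ 0.5394 -0.0524  0.077 ] F [ 2.12 12.55 -1.01] pull 12.7 tip before mouth -114.0 lat -1.8 tq [ 2.13 -0.36 -0.05]
```

Emit:
step_arm:
  moves:
    - [0,0,0,0,0,0,0.0]
    - [0,0,0,0,0,0,0.0]
    - [0,0,0,0,0,0,0.0]
    - [0,0,0,0,0,0,0.0]

```text
time: 18.2
tool_pos: [0.5394, -0.0524, 0.077]
tool_rot: [-0.002, 0.74, 0.672, 0.002]
contact_force: [2.7, 13.3, -1.4]
gripper_width: 0.196
```

```bash
python3 st.py
```

```text
18.2 [ 0.5394 -0.0524  0.077 ] F [ 2.75 13.32 -1.4 ] pull 13.52 tip before mouth -113.9 lat -1.9 tq [ 2.07 -0.33 -0.13]
```

Held at about 12.5 N for 0.5 s. I'm easing off and centring the rod in the hole.

Emit:
step_arm:
  moves:
    - [0.001,0,0,0,0,0,0.0]
    - [0.001,0,0,0,0,0,0.0]
    - [0.001,0,0,0,0,0,0.0]
    - [0.001,0,0,0,0,0,0.0]
    - [0,0,0,0,0,0,0.0]

```text
time: 18.7
tool_pos: [0.5397, -0.0518, 0.0774]
tool_rot: [0.0, 0.74, 0.672, -0.0]
contact_force: [-0.7, 2.3, -0.8]
gripper_width: 0.199
```

```bash
python3 st.py
```

```text
18.7 [ 0.5397 -0.0518  0.0774] F [-0.66  2.32 -0.81] pull 2.25 tip before mouth -113.5 lat -1.7 tq [ 0.33 -0.05  0.06]
```

Emit:
step_arm:
  moves:
    - [0.001,0,0,0,0,0,0.0]
    - [0.001,0,0,0,0,0,0.0]
    - [0.001,0,0,0,0,0,0.0]
    - [0.0012,0,0,0,0,0,0.0]
    - [0,0,0,0,0,0,0.0]

```text
time: 19.2
tool_pos: [0.5401, -0.0475, 0.0773]
tool_rot: [0.0, 0.74, 0.672, -0.0]
contact_force: [0.1, 0.5, -1.1]
gripper_width: 0.201
```

```bash
python3 st.py
```

```text
19.2 [ 0.5401 -0.0475  0.0773] F [ 0.06  0.53 -1.11] pull 0.54 tip before mouth -109.1 lat -1.7 tq [ 0.   -0.01  0.01]
```

Emit:
step_arm:
  moves:
    - [0,0,-0.004,0,0,0,0.0]
    - [0,0,-0.005,0,0,0,0.0]
    - [0,0,0,0,0,0,0.0]

```text
time: 19.5
tool_pos: [0.541, -0.0477, 0.0876]
tool_rot: [0.001, 0.74, 0.672, 0.001]
contact_force: [0.2, 0.1, -0.9]
gripper_width: 0.198
```

```bash
python3 st.py; python3 both.py b4
```

```text
19.5 [ 0.541  -0.0477  0.0876] F [ 0.24  0.09 -0.91] pull 0.12 tip before mouth -109.3 lat -0.8 tq [-0.03 -0.02 -0.01]
scene 0.67 [329.2, 229.9] [ 0.39463013 -0.10497047 -0.00240793] [0.58916403 0.07893271 0.15534743]
side 0.56 [382.0, 177.9] [ 0.5265787  -0.10112428  0.00428692] [0.59248562 0.07712695 0.12550353]
```

View pics/b4scene.png

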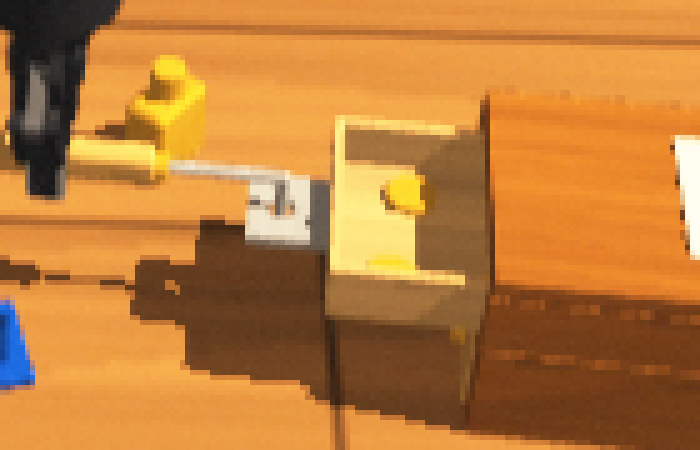

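Emit:
step_arm:
  moves:
    - [0,0,-0.006,0,0,0,0.0]
    - [0,0,-0.006,0,0,0,0.0]
    - [0,0,-0.008,0,0,0,0.0]
    - [0,0,-0.02,0,0,0,0.0]
    - [0,0,-0.03,0,0,0,0.0]
    - [0,0,-0.003,0,0,0,0.0]
    - [0,0,0,0,0,0,0.0]

```text
time: 20.4
tool_pos: [0.5411, -0.0477, 0.1609]
tool_rot: [0.001, 0.74, 0.672, 0.001]
contact_force: [0.3, -0.2, -1.3]
gripper_width: 0.203
```

```bash
python3 st.py; python3 both.py b5;python3 - <<'E'
from h import *
plan([.471,-.2694,.16],91.84)
f=np.load("b5scene.npz");W=f["W"];X=W.reshape(-1,3)
a=np.array([np.cos(np.radians(84.6)),np.sin(np.radians(84.6))])
s=(X[:,:2]-[.5632,.187])@a; l=(X[:,:2]-[.5632,.187])@[a[1],-a[0]]
t=(abs(X[:,2]-.084)<.004)&(abs(l)<.022)&(s>-.14)&(s<-.06);print("tongue front s",np.percentile(s[t],[2,50,98]))
t=(abs(X[:,2]-.1)<.004)&(abs(l)<.05)&(s>-.14)&(s<-.02);print("front wall s",np.percentile(s[t],[2,50,98]))
E
```

```text
20.4 [ 0.5411 -0.0477  0.1609] F [ 0.26 -0.22 -1.27] pull -0.2 tip before mouth -109.3 lat -0.7 tq [-0.01 -0.03  0.02]
side 0.49 [386.3, 150.8] [ 0.52597586 -0.10112759 -0.00151584] [0.65390376 0.14345924 0.18902679]
t 20.6 at [ 0.5391 -0.0473  0.1575] F [ 0.24  0.45 -1.09] w 0.197 | now-frame shift [-0.2276 -0.0465 -0.0024] target-frame shift [-0.2198 -0.0752 -0.0025] rotvec [-0.0029 -0.0005 -0.1281] n 6
[-0.038, -0.008, -0.0, -0.0, -0.0, -0.021]
[-0.038, -0.009, -0.0, -0.0, -0.0, -0.021]
[-0.038, -0.009, -0.0, -0.0, -0.0, -0.021]
[-0.037, -0.01, -0.0, -0.0, -0.0, -0.021]
[-0.037, -0.011, -0.0, -0.0, -0.0, -0.021]
[-0.037, -0.012, -0.0, -0.0, -0.0, -0.021]
tongue front s [-0.12516437 -0.10214571 -0.0822608 ]
front wall s [-0.08111879 -0.07888245 -0.07642706]
```

View pics/b5scene.png

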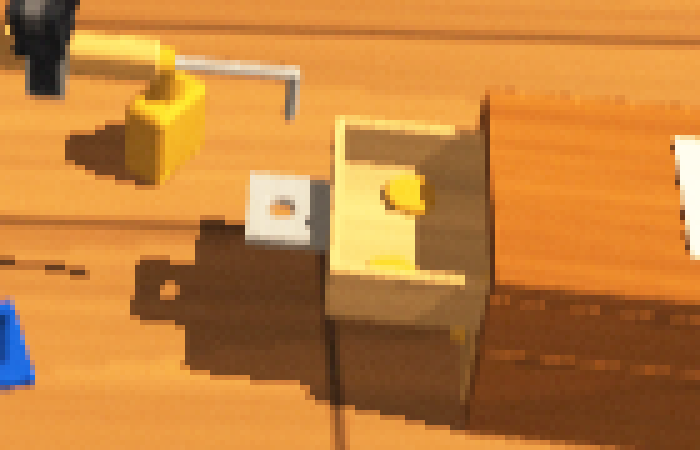

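The hook is free. The tray stands out by about 96 mm, within the stop's range. Returning to the rest.

Emit:
step_arm:
  moves:
    - [-0.038,-0.008,0,0,0,-0.021,0.0]
    - [-0.038,-0.009,0,0,0,-0.021,0.0]
    - [-0.038,-0.009,0,0,0,-0.021,0.0]
    - [-0.037,-0.01,0,0,0,-0.021,0.0]
    - [-0.037,-0.011,0,0,0,-0.021,0.0]
    - [-0.034,-0.012,0,0,0,-0.021,0.0]
    - [0,0,0,0,0,0,0.0]
    - [0,0,0,0,0,0,0.0]

```text
time: 21.4
tool_pos: [0.4706, -0.2669, 0.1581]
tool_rot: [-0.001, 0.697, 0.717, 0.0]
contact_force: [1.0, -0.5, -0.9]
gripper_width: 0.203
```

```bash
python3 look.py w6; python3 - <<'E'
from h import *
plan([.471,-.2694,.08],91.84)
E
```

```text
21.45 [ 0.4709 -0.2663  0.1582] yaw 91.68930721885391
t 21.45 at [ 0.4709 -0.2663  0.1582] F [ 0.68  0.91 -0.72] w 0.197 | now-frame shift [-0.0033  0.0001  0.0782] target-frame shift [-0.0031 -0.      0.0782] rotvec [-0.0013 -0.0017 -0.0026] n 2
[-0.002, 0.0, 0.039, -0.001, -0.001, -0.001]
[-0.002, 0.0, 0.039, -0.001, -0.001, -0.001]
```

View pics/w6.png

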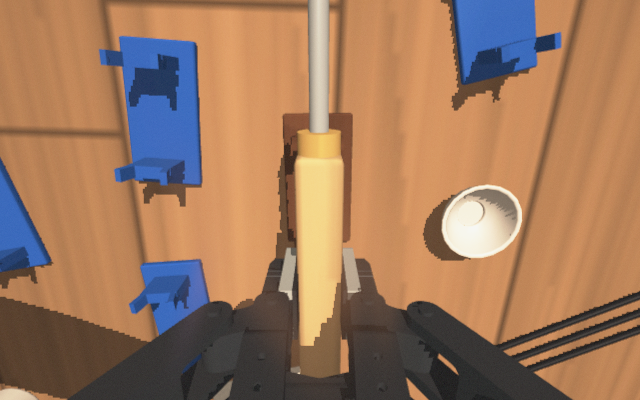

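The handle sits in the grip exactly as when it was grasped (ferrule at row 130), directly over the dark rest.

Emit:
step_arm:
  moves:
    - [-0.003,0,0.03,0,0,-0.003,0.0]
    - [0,0,0.03,0,0,0,0.0]
    - [0,0,0.018,0,0,0,0.0]
    - [0,0,0,0,0,0,0.0]
    - [0,0,0,0,0,0,0.0]

```text
time: 21.95
tool_pos: [0.4717, -0.2688, 0.0812]
tool_rot: [-0.0, 0.695, 0.719, 0.0]
contact_force: [0.3, 0.0, 0.1]
gripper_width: 0.201
```

```bash
python3 - <<'E'
from h import *
plan([.471,-.2694,.0285],91.84)
E
```

```text
t 21.95 at [ 0.4717 -0.2688  0.0812] F [0.31 0.04 0.1 ] w 0.201 | now-frame shift [-0.0006 -0.0007  0.0527] target-frame shift [-0.0005 -0.0007  0.0527] rotvec [-0.0005 -0.0006  0.0024] n 2
[-0.0, -0.0, 0.026, -0.0, -0.0, 0.001]
[-0.0, -0.0, 0.026, -0.0, -0.0, 0.001]
```

Emit:
step_arm:
  moves:
    - [-0.0005,-0.0005,0.01,0,0,0.002,0.0]
    - [0,0,0.01,0,0,0,0.0]
    - [0,0,0.01,0,0,0,0.0]
    - [0,0,0.006,0,0,0,0.0]
    - [0,0,0,0,0,0,0.0]

```text
time: 22.45
tool_pos: [0.47, -0.2698, 0.0437]
tool_rot: [-0.001, 0.696, 0.718, -0.0]
contact_force: [-0.3, -0.2, -1.7]
gripper_width: 0.199
```

```bash
python3 - <<'E'
from h import *
plan([.471,-.2694,.0285],91.84)
E
```

```text
t 22.45 at [ 0.47   -0.2698  0.0437] F [-0.34 -0.24 -1.73] w 0.199 | now-frame shift [0.0003 0.001  0.0152] target-frame shift [0.0003 0.001  0.0152] rotvec [-0.0021 -0.0018 -0.0013] n 1
[0.0, 0.001, 0.015, -0.002, -0.002, -0.001]
```

Emit:
step_arm:
  moves:
    - [0,0.0005,0.005,0,0,0,0.0]
    - [0,0,0.005,0,0,0,0.0]
    - [0,0,0.003,0,0,0,0.0]
    - [0,0,0.001,0,0,0,0.0]
    - [0,0,0,0,0,0,0.0]

```text
time: 22.95
tool_pos: [0.4713, -0.2703, 0.0311]
tool_rot: [-0.0, 0.696, 0.718, -0.0]
contact_force: [0.3, 0.0, -0.7]
gripper_width: 0.199
```

```bash
python3 - <<'E'
from h import *
plan([.471,-.2694,.0285],91.84)
E
```

```text
t 22.95 at [ 0.4713 -0.2703  0.0311] F [ 0.3  0.  -0.7] w 0.199 | now-frame shift [ 0.0009 -0.0003  0.0026] target-frame shift [ 0.0009 -0.0003  0.0026] rotvec [-0.0003 -0.0002 -0.0011] n 1
[0.001, -0.0, 0.003, -0.0, -0.0, -0.001]
```

Emit:
step_arm:
  moves:
    - [0.0007,0,0.001,0,0,0,0.0]
    - [0,0,0.001,0,0,0,0.0]
    - [0,0,0,0,0,0,0.0]

```text
time: 23.25
tool_pos: [0.4714, -0.2696, 0.0293]
tool_rot: [-0.0, 0.696, 0.718, -0.0]
contact_force: [0.4, -0.6, -0.1]
gripper_width: 0.194
```

```bash
python3 - <<'E'
from h import *
plan([.471,-.2694,.0281],91.84)
E
```

```text
t 23.25 at [ 0.4714 -0.2696  0.0293] F [ 0.45 -0.57 -0.12] w 0.194 | now-frame shift [ 0.0002 -0.0004  0.0012] target-frame shift [ 0.0002 -0.0004  0.0012] rotvec [-0.     -0.     -0.0011] n 1
[0.0, -0.0, 0.001, -0.0, -0.0, -0.001]
```

Emit:
step_arm:
  moves:
    - [0,-0.0003,0.001,0,0,0,0.0]
    - [0,0,0,0,0,0,0.0]

```text
time: 23.45
tool_pos: [0.471, -0.2696, 0.0282]
tool_rot: [-0.0, 0.696, 0.718, -0.0]
contact_force: [0.1, 0.1, -0.7]
gripper_width: 0.201
```

```bash
python3 st.py
```

```text
23.45 [ 0.471  -0.2696  0.0282] F [ 0.12  0.08 -0.68] pull 0.1 tip before mouth -337.9 lat -65.6 tq [-0.05  0.    0.04]
```

Emit:
step_arm:
  moves:
    - [0,0,0.0006,0,0,0,0.0]
    - [0,0,0,0,0,0,0.0]

```text
time: 23.65
tool_pos: [0.4712, -0.2698, 0.0281]
tool_rot: [0.0, 0.696, 0.718, -0.0]
contact_force: [-1.7, 0.1, 2.3]
gripper_width: 0.198
```

```bash
python3 st.py
```

```text
23.65 [ 0.4712 -0.2698  0.0281] F [-1.74  0.1   2.31] pull -0.06 tip before mouth -338.0 lat -65.4 tq [ 0.15  0.32 -0.03]
```

The handle is seated on the forks (Fz +2.3 N). Releasing.

Emit:
step_arm:
  moves:
    - [0,0,0,0,0,0,0.022]
    - [0,0,0,0,0,0,0.026]
    - [0,0,0,0,0,0,0.04]
    - [0,0,0,0,0,0,0.06]
    - [0,0,0,0,0,0,0.06]
    - [0,0,0,0,0,0,0.06]

```text
time: 24.25
tool_pos: [0.4711, -0.2697, 0.0277]
tool_rot: [-0.0, 0.696, 0.718, 0.0]
contact_force: [0.8, 0.9, -0.9]
gripper_width: 0.706
```

Emit:
step_arm:
  moves:
    - [0,0,-0.01,0,0,0,0.06]
    - [0,0,-0.02,0,0,0,0.06]
    - [0,0,-0.04,0,0,0,0.06]
    - [0,0,-0.045,0,0,0,0.06]
    - [0,0,-0.045,0,0,0,0.06]
    - [0,0.02,-0.04,0,0,0,0.06]
    - [0,0,0,0,0,0,0.06]
    - [0,0,0,0,0,0,0.06]

```text
time: 25.05
tool_pos: [0.4919, -0.2694, 0.23]
tool_rot: [0.002, 0.696, 0.718, 0.0]
contact_force: [0.3, 0.0, -1.0]
gripper_width: 0.703
```

```bash
python3 look.py w7; python3 - <<'E'
from h import *
f=np.load("w7.npz");W=f["W"]
for q in("hook","rest"):
  for r in cut_out("wrist",q)[:1]:
    X=W[r["mask"]];X=X[X[:,2]>.03 if q=="hook" else X[:,2]>-.1]
    t=X[abs(X[:,2]-.056)<.004] if q=="hook" else X[abs(X[:,2]-.008)<.003]
    print(q,r["conf"],r["point"],cv2.minAreaRect((t[:,:2]*1000).astype(np.float32)))
    if q=="hook":
        b=X[X[:,1]<-.21]; z=X[X[:,1]>-.19];print(np.median(b,0),np.median(z,0),z.max(0))
p,d=grab_frame("scene");cv2.imwrite("pics/s7.png",p[:,:,::-1])
E
```

```text
25.1 [ 0.4909 -0.2688  0.2277] yaw 91.79082075050533
hook 0.68 [298.9, 141.1] ((471.92706298828125, -259.10736083984375), (18.050182342529297, 124.72022247314453), 1.995235800743103)
[ 0.47230237 -0.26121079  0.0552848 ] [ 0.46872475 -0.16404038  0.04925387] [ 0.47235344 -0.13902789  0.05156735]
rest 0.96 [180.3, 264.4] ((331.6361083984375, -412.9025573730469), (60.245479583740234, 112.46241760253906), 5.829560279846191)
```

View pics/w7.png

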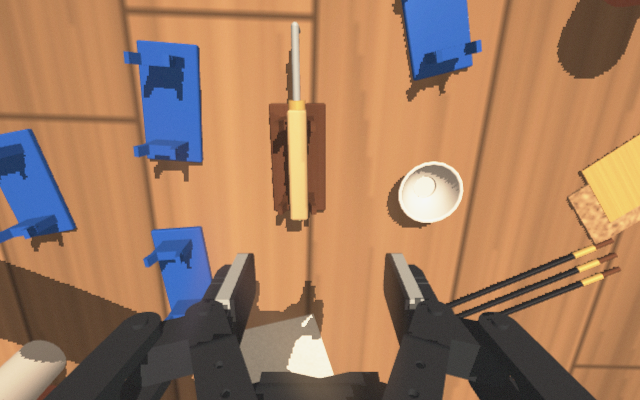

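View pics/s7.png

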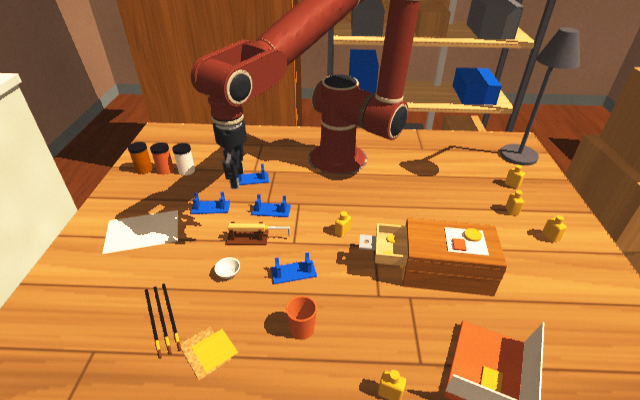

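The hook lies level in the dark rest (wrist view (298,160)). The tray is out, and the flacon at scene (343,225) and bowl at (227,268) are where they were. Handing in.

```bash
python3 -c "
from plant import *
print(job_done(),state()['time'])"
```

```text
the job is handed in; nothing more can be done
the job is handed in; nothing more can be done
```

The job is done and handed in: the tray is out on its stop, and the hook is back in its dark rest. It took about 25 s of robot time.

- **Drawing the tray:** I dropped the hook's tip into the finger hole and drew the tray out until it hit the stop, about 96 mm out. The drag on the way was about 1 N.
- **Leaning on the stop:** I held about 11 N, then 12.5–13.5 N for about half a second. The highest reading was 13.5 N.
- **Unhooking:** I eased off, centred the rod in the hole and lifted it out with no contact force. The tray stayed out.
- **Hook back in its rest:** The hook sits at the same height and along-rest position as before. It measured about 2 mm to one side of where it first lay, roughly the forks' play plus measuring error.
- **Bystanders:** In the last pictures the flacon and the bowl look unmoved. Only the hook touched the tray.
- **Disagreements:** While I lined up the tip with the hole, the arm's readings and the scene camera differed by about 3–4 mm. I aimed between them and the tip went in cleanly. In the last wrist view the network reported a blue look-alike as the rest, so I confirmed the real rest by eye.

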